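Pack up the airbrush batteries

ROBOT

A 6-joint arm with a two-finger parallel gripper is mounted at the origin on the work surface. World frame = base frame: x ahead of the robot, y to its left, z up, the work surface at z = 0. Lengths are in mm, angles in degrees, forces in N, time in s.
With the tool pointing down it reaches from about 275 to 850 mm from the base axis. Payload 19 kg.
Tool frame: the origin (TCP) lies on the centre line of the jaws, within the pads' length; the fingertips stand ahead of it and the grasp point (between the pads) lies 11 mm behind it (arm.tips_ahead is the z of the fingertips in the tool frame, in mm); z points along the fingers, y is the direction in which the jaws open and shut (so a half turn about z gives the same grasp; the last joint's range is limited). The gripper opens to 85 mm and grips with 20 to 120 N. Pads are 22 mm wide; open, the fingers measure 114 mm over their backs; the gripper's body (76 mm by 85 mm) begins 54 mm behind the grasp point. The pads swing forward as they close: fully open they stand 13 mm farther back than shut.
Start: joints at [61.536, 8.623, 82.357, -0, 89.026, -7.678], TCP at [204.066, 537.539, 239.267] pointing down, gripper open.
Joint ranges: [-160.23, 160.23], [-39.13, 120.54], [6.94, 153.29], [-79.49, 259.48], [9.18, 160.14], [-161.06, 161.06]. Speed limits (degrees/s): [108.29, 108.29, 127.2, 172.46, 172.46, 172.46].

INTERFACE

Orientations are given as [roll, pitch, yaw] about the fixed x, y, z axes, in that order (R = Rz(yaw) Ry(pitch) Rx(roll)).
In Python, from rig import arm gives the robot as it stands.
- The arm moves only by the shell command python3 -m inch 'ROWS' [OPENING]. ROWS is JSON, a list of rows, each an object of numbers: "x", "y", "z": the shift along the tool's x, y, z in mm; "twist": the turn about the tool's z in rad. In form: [{"x": .., "y": .., "z": .., "twist": ..}, ...]. A call has 1 to 5 rows; each row shifts and turns the commanded pose from where the row before left it, along the tool's axes as they then stand; what a row does not reach is not made up. A row lasts 1/8 s, in which the tool goes at most 62.5 mm and 10.7 degrees, less where a joint would pass 70% of its speed; a pose out of reach is approached as far as the arm can. A call with a gripper value outside its range is refused whole. OPENING is the finger opening in mm, from 0 to 85.4, set as the call begins (- or left out, the last holds). The fingers move at their own pace and stop on an object; the grip force is fixed at half the most. Time passes only in rows, so rows that do not move let the fingers close. It gives the time, the measured TCP pose, the force and the opening at its end, in the units of the state.
- arm.get_state(): the state, without advancing time (a new reading comes with each control period).
- arm.camera(name): name is "side" or "top" or "wrist"; returns a dict with "frame" (400x640x3 uint8, red, green, blue), "camera_matrix" (3x3 intrinsics, pixels), "T" (4x4, takes a point from camera to world coordinates); the wrist camera has in their place "hand_eye" (4x4, takes a point from camera to tool coordinates, whose origin is the TCP and whose axes are the flange's). Camera axes: x right, y up, looking along -z (the intrinsics and any distortion apply to the point x, -y, -z); pixel columns grow to the right and rows downward; lengths in mm; the calibration is good to about 2 mm. A picture is of the moment at which its call begins: read the wrist's pose just before it. There is no depth.
- arm.sign_off(): hands the job in, once; it reports no verdict.
The state is a dict: "time": time; "joint_positions": joint angles; "qvel": joint speeds; "tau": joint torques, N m; "tool_pos": TCP position; "tcp_rot": TCP orientation; "force": force on the tool from outside, world axes, zero at the start; "ft_torque": the same for the moment, N m; "gripper_width": opening from 0.0 (shut) to 1.0 (fully open).
Only numpy, scipy, OpenCV 4.12 (cv2) and the standard library are available. Lean on these libraries where they do the work, as an engineer would, in place of code of your own. Each camera call takes 0.05 s, during which the arm holds its last target.

TASK

Pack up the cordless-airbrush batteries: before drawing any of them, turn the charger's knob one click clockwise, from one dot (charge) to two dots (release), then pull every battery out of the charging dock and put it in the open carrying case. Only when all of them are in the case, turn the knob on one more click to three dots (off), and shut the case's lid fully. Do not disturb the tape roll, the bottle or the jar.

Things in the scene. Friction and masses are not known exactly. Their poses are not given: they have to be found in the camera images.
- knob (a joint): angle of the charger's knob, rad, growing clockwise seen from above. Detents at 0 (one dot, charge; the start), 1.1 (two dots, release), 2.2 (three dots, off; stop at 2.26). Between two detents a sprung ball resists with 0.2 to 0.3 N m (strongest at first) until half way (0.55 rad), then snaps the knob on into the next.
- knob_grip (a point): on the knob's axis at the height to grip, 89 mm above the table, 10 mm below the top of the knob's bar; turns with the knob: x along the bar, z up. Bar 64 mm long (x), 18 mm wide (y), 32 mm tall, on a 68 mm disc whose top is 67 mm above the table. A white line marks the pointer end, own -x.
- charger: charger, a fixed dark steel box 130 x 130 mm, 55 mm high, knob in the middle of its top with white dots around it; origin: centre of its underside. With the knob at 0 the pointer points along the charger's own -x.
- dock: charging dock, fixed aluminium block 210 mm (own x) by 160 mm (own y), 45 mm high; sockets at own x = +-46, y = +-35 mm, 31 mm deep. Origin: centre of its underside. Plugged packs are aligned with it, origins 15 mm and tops 100 mm above the table. A sprung catch holds each plug: pull straight up with some 10 N over its weight, hardest 3 to 8 mm up; clear at 30 mm.
- pack_a: battery pack, one of four alike (some absent), about 220 g, 85 mm tall: black body 34 mm (own x) by 56 mm (own y), 30 to 85 mm above the origin, over a grey plug 26 x 44 mm, 30 mm tall, notched at its ends. Origin: centre of the plug's underside, z up through the pack, mass centred 50 mm up. Stands by itself on the plug's flat foot. At the start it is plugged into a dock socket.
- pack_b: battery pack like pack_a, same frame and sizes; may be absent
- pack_c: battery pack like pack_a, same frame and sizes; may be absent
- pack_d: battery pack like pack_a, same frame and sizes; may be absent
- case: carrying case, loose grey open box, 1.8 kg, outside 140 mm (own x) by 300 mm (own y), 100 mm high, walls and floor 5 mm; origin: centre of its underside. Its lid stands open on its +x long side (away from the robot). Room for four packs standing in a row along y, their 56 mm sides along the row.
- lid (a joint): angle of the case's lid, rad: 0 shut (flat on the rim), about 1.6 to 1.85 at the start (open, past upright), 1.9 stop. The hinge is stiff (0.22 N m): the lid stays where it is left.
- lid_hinge (a point): middle of the lid's hinge line, at the case's own x = +70 mm, 100 mm above the table; the line runs along the case's y
- lid_edge (a point): middle of the lid's free edge, 148 mm from the hinge line; the lid is 300 mm long and 10 mm thick. Shut, this edge overhangs the near wall by 8 mm
- tape: bystander: roll of masking tape lying flat, 100 mm wide, 30 mm high; origin under its centre
- thinner: bystander: clear bottle, 56 mm wide, 130 mm tall; origin under its centre
- paint_jar: bystander: amber jar, 60 mm wide, 70 mm tall; origin under its centre
Not all that is in view belongs to the job. Leave any red, turquoise or white look-alike of the pack_a alone.

How it is judged (in metres and radians):
On the way, in this order (a step that is already met when the one before it is completed fails the run):
1. the knob is clicked to two dots, release (value of joint knob between 0.9 and 1.3 rad), for 0.3 s.
2. every battery is in the case (x of pack_a in the frame of case between -0.068 and 0.068 m and y of pack_a in the frame of case between -0.148 and 0.148 m and z of pack_a in the frame of case between -0.005 and 0.075 m and x of pack_b in the frame of case between -0.068 and 0.068 m and y of pack_b in the frame of case between -0.148 and 0.148 m and z of pack_b in the frame of case between -0.005 and 0.075 m and x of pack_c in the frame of case between -0.068 and 0.068 m and y of pack_c in the frame of case between -0.148 and 0.148 m and z of pack_c in the frame of case between -0.005 and 0.075 m and x of pack_d in the frame of case between -0.068 and 0.068 m and y of pack_d in the frame of case between -0.148 and 0.148 m and z of pack_d in the frame of case between -0.005 and 0.075 m), for 0.3 s.
3. the knob is clicked on to three dots, off (value of joint knob above 2 rad), for 0.3 s.
At the end, for the whole second after the job is handed in: every battery present lies or stands at rest inside the case (origin within its walls, less than 75 mm above its underside), the knob rests at three dots (beyond 2.0 rad) and the lid is shut (within 0.06 rad) (all of step 2 and value of joint knob above 2 rad and value of joint lid below 0.06 rad and linear speed of each of pack_a, pack_b, pack_c, pack_d, case below 0.03 m/s); the robot touches nothing.
It fails at once if a battery is drawn from the dock (raised 9 mm or more) while the knob is not at two dots (0.75 to 1.45 rad) ((value of joint knob below 0.75 rad or value of joint knob above 1.45 rad) and ((horizontal distance between pack_a and dock below 0.09 m and z of pack_a in the frame of dock between 0.024 and 0.1 m) or (horizontal distance between pack_b and dock below 0.09 m and z of pack_b in the frame of dock between 0.024 and 0.1 m) or (horizontal distance between pack_c and dock below 0.09 m and z of pack_c in the frame of dock between 0.024 and 0.1 m) or (horizontal distance between pack_d and dock below 0.09 m and z of pack_d in the frame of dock between 0.024 and 0.1 m))).
It fails at once if a bystander (tape, bottle, jar) is moved more than 30 mm (distance of any of tape, thinner, paint_jar from where it was at the start of the episode above 0.03 m).
Of pack_a, pack_b, pack_c, pack_d only 3 to 4 are there at a start; the rules pass over those that are not, and their reading is None.
At some moment in a run one of case may be knocked a few centimetres aside while the robot is not near it.
Once in a run the grip may slacken for a moment while it holds something.
It also fails if it takes over 208 s, if anything falls off the work surface, if the arm or the gripper's body presses on something with over 40 N, if the wrist force passes 120 N, or if a joint passes its speed limit or range.

## Working session

There is one attempt and no reset: what is moved stays moved. The work goes in short steps, Python scripts to look and compute and a shell command to move; the robot and the scene stay as the last step left them, time stands still between calls to the robot, and variables do not carry over. Pictures are saved under pics/ and viewed, and the job is handed in when it is done.

```bash
ls; mkdir -p pics; python3 - <<'E'
from rig import arm
import cv2
print(arm.get_state(), arm.tips_ahead)
for n in("side","top","wrist"):
    c=arm.camera(n); cv2.imwrite(f"pics/{n}0.png",c["frame"][:,:,::-1])
    print(n,c["camera_matrix"],c.get("T"),c.get("hand_eye"), [k for k in c])
E
```

```text
pics
{'time': 0.0, 'joint_positions': array([ 6.15368255e+01,  8.65064751e+00,  8.23900539e+01, -1.28834718e-03,
        8.90251728e+01, -7.67733590e+00]), 'qvel': array([-0.02529086,  0.00511579, -0.03698142, -0.13663046, -0.08699662,
       -0.00556422]), 'tau': array([-3.43519532e-03, -7.13064122e+01, -5.70855939e+01, -1.68691586e-04,
        8.70750780e-03,  2.19155186e-05]), 'tool_pos': array([203.97349822, 537.37760776, 238.70410772]), 'tcp_rot': array([-1.79934544e+02, -7.52381926e-03,  1.59214180e+02]), 'force': array([0.03103251, 0.09671323, 0.37872973]), 'ft_torque': array([ 0.02694123, -0.0055774 , -0.01816144]), 'gripper_width': 0.9972495567482492} 8.0
side [[439.52568296   0.         313.47034126]
 [  0.         439.52568296 200.35511186]
 [  0.           0.           1.        ]] [[ 9.41184349e-01  2.27317879e-01 -2.49997205e-01  1.64627020e+02]
 [-3.37627223e-01  6.03315449e-01 -7.22508358e-01 -8.98328461e+02]
 [-1.34118917e-02  7.64419421e-01  6.44579763e-01  9.19740623e+02]
 [ 0.00000000e+00  0.00000000e+00  0.00000000e+00  1.00000000e+00]] None ['frame', 'camera_mat
[... 193 characters left out ...]
3.62069030e+02]
 [-9.99533217e-01 -2.10887461e-02 -2.21046022e-02  3.81126349e+01]
 [-2.39942698e-02  9.40206577e-02  9.95281061e-01  1.38464649e+03]
 [ 0.00000000e+00  0.00000000e+00  0.00000000e+00  1.00000000e+00]] None ['frame', 'camera_matrix', 'T']
wrist [[296.58049257   0.         320.02758987]
 [  0.         296.58049257 201.16594587]
 [  0.           0.           1.        ]] None [[-1.29386506e-04  9.53050493e-01  3.02811396e-01  7.62518091e+01]
 [ 9.99999982e-01  8.20244828e-05  1.69125175e-04 -3.98795033e-01]
 [ 1.36346883e-04  3.02811412e-01 -9.53050487e-01 -1.34147938e+02]
 [ 0.00000000e+00  0.00000000e+00  0.00000000e+00  1.00000000e+00]] ['frame', 'camera_matrix', 'hand_eye']
```

View pics/top0.png

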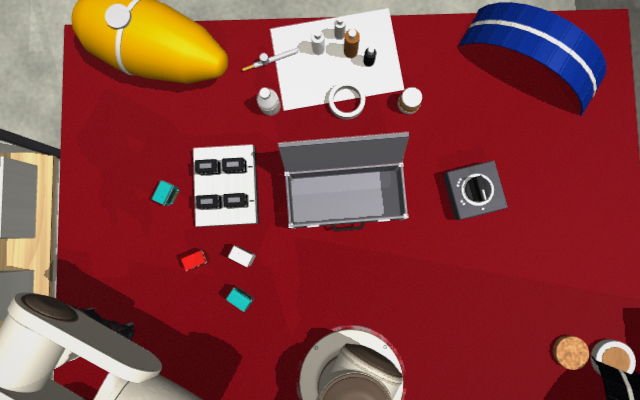

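View pics/side0.png

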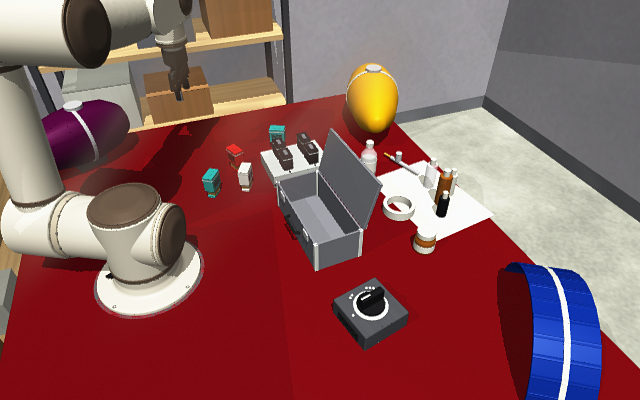

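View pics/wrist0.png

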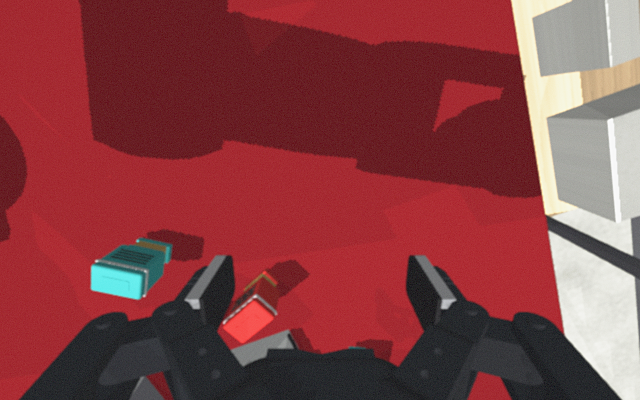

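Top view: four black packs in the white dock at about (207,166), (233,165), (208,202) and (236,201). The case is at (345,190) and the charger knob at (478,189). The red, turquoise and white look-alikes at (193,260), (165,193), (239,299) and (241,256) are to be left alone.

```bash
cat > h.py <<'E'
import numpy as np, cv2
from rig import arm
from scipy.spatial.transform import Rotation as R
def ray(c,uv,st=None):
    K=c["camera_matrix"]; T=c.get("T")
    if T is None:
        W=np.eye(4); W[:3,:3]=R.from_euler('xyz',st["tcp_rot"],degrees=True).as_matrix(); W[:3,3]=st["tool_pos"]
        T=W@c["hand_eye"]
    d=np.array([(uv[0]-K[0,2])/K[0,0],-(uv[1]-K[1,2])/K[1,1],-1.])
    return T[:3,3],T[:3,:3]@d
def onz(c,uv,z,st=None):
    o,d=ray(c,uv,st); return o+d*(z-o[2])/d[2]
def proj(c,p,st=None):
    K=c["camera_matrix"]; T=c.get("T")
    if T is None:
        W=np.eye(4); W[:3,:3]=R.from_euler('xyz',st["tcp_rot"],degrees=True).as_matrix(); W[:3,3]=st["tool_pos"]
        T=W@c["hand_eye"]
    q=np.linalg.inv(T)@np.r_[p,1]; return np.array([K[0,0]*q[0]/-q[2]+K[0,2],K[1,1]*-q[1]/-q[2]+K[1,2]])
def crop(f,x0,y0,x1,y1,s,name):
    cv2.imwrite(name,cv2.resize(f[y0:y1,x0:x1,::-1],None,fx=s,fy=s,interpolation=cv2.INTER_CUBIC))
E
python3 - <<'E'
from h import *
c=arm.camera("top");f=c["frame"]
crop(f,185,138,265,232,6,"pics/dock.png")
crop(f,275,125,515,235,3,"pics/case.png")
crop(f,440,155,515,225,8,"pics/knob.png")
E
```

```text
(no output)
```

View pics/dock.png

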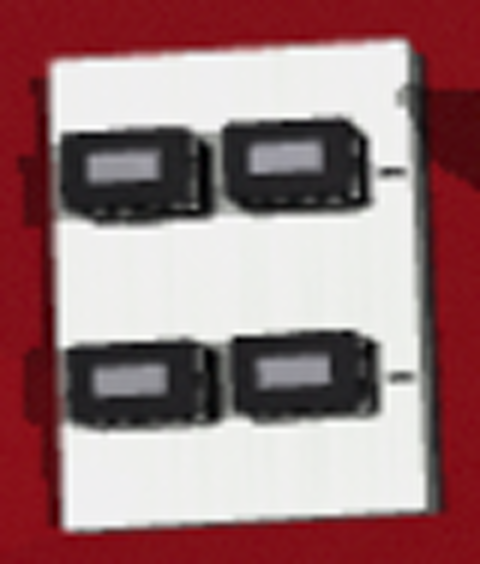

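View pics/case.png

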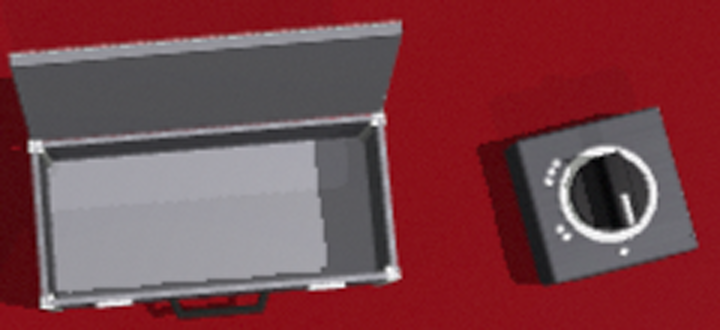

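View pics/knob.png

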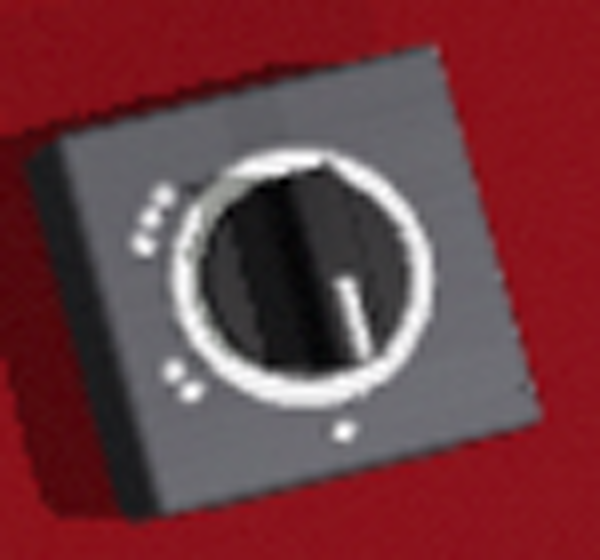

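```bash
python3 - <<'E'
from h import *
np.set_printoptions(precision=1,suppress=True)
c=arm.camera("top")
def q(name,pts,s,o,z):
    P=np.array([onz(c,(p[0]/s+o[0],p[1]/s+o[1]),z) for p in pts])[:,:2]
    e=np.diff(np.vstack([P,P[:1]]),axis=0)
    print(name,P.tolist(),'ctr',P.mean(0),'sides',np.hypot(*e.T),'ang',np.degrees(np.arctan2(e[:,1],e[:,0])));return P
q('charger',[(62,140),(438,48),(542,412),(160,515)],8,(440,155),55)
q('disc',[(303,275)],8,(440,155),67)
q('dock',[(48,60),(410,40),(428,510),(65,530)],6,(185,138),45)
q('packs',[(124,166),(286,156),(293,371),(130,380)],6,(185,138),100)
q('case',[(30,147),(383,117),(400,278),(42,307)],3,(275,125),100)
q('lidtop',[(10,60),(402,25)],3,(275,125),245)
q('tape',[(347,101)],1,(0,0),15)
q('bottle',[(264,94)],1,(0,0),130)
q('jar',[(409,94)],1,(0,0),70)
s=arm.camera("side");crop(s["frame"],250,120,420,360,3,"pics/side1.png")
E
```

```text
charger [[544.114003837282, -266.1513492262682], [571.8487165439111, -390.2453517217229], [451.34959790472027, -417.7421780881622], [420.31214945572935, -292.66602094480055]] ctr [ 496.9 -341.7] sides [127.2 123.6 128.9 126.6] ang [ -77.4 -167.1  103.9   12.1]
disc [[496.6165796072761, -339.1967568470023]] ctr [ 496.6 -339.2] sides [0.] ang [0.]
dock [[627.2430147279208, 410.80103502739775], [632.4894664338062, 247.70873665053864], [421.9218870949795, 241.06233014081624], [416.2884070572083, 402.1820100795954]] ctr [524.5 325.4] sides [163.2 210.7 161.2 211.1] ang [ -88.2 -178.2   92.     2.3]
packs [[569.5007307763193, 362.4806453252747], [572.2482114502081, 292.71089041455656], [479.72465381409427, 289.9444812690435], [477.34180795299596, 359.66937469537874]] ctr [524.7 326.2] sides [69.8 92.6 69.8 92.2] ang [ -87.7 -178.3   92.     1.7]
case [[543.3267825016916, 158.28508410186947], [562.351219163902, -142.53043612657314], [425.2519507229598, -152.12834444491824], [406.8393058340731, 149.79555806790768]] ctr [484.4   3.4] sides [301.4 137.4 302.5 136.8] ang [ -86.4 -176.    93.5    3.6]
lidtop [[589.9897071882002, 159.15528985470795], [609.8491800136976, -138.8794761359154]] ctr [599.9  10.1] sides [298.7 298.7] ang [-86.2  93.8]
tape [[754.5546087263851, -7.520606719085983]] ctr [754.6  -7.5] sides [0.] ang [0.]
bottle [[745.2102583587024, 206.4098033398306]] ctr [745.2 206.4] sides [0.] ang [0.]
jar [[753.4791835874167, -169.76744785812906]] ctr [ 753.5 -169.8] sides [0.] ang [0.]
```

View pics/side1.png

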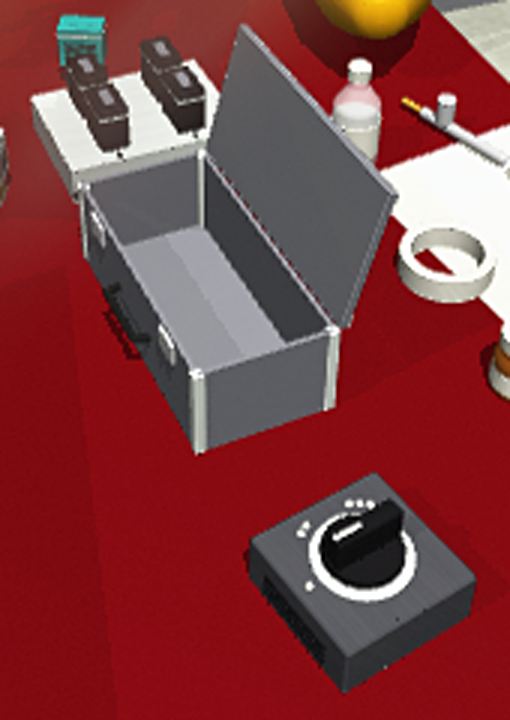

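Four packs, all present; measured sizes match those given. Charger is at (497,-340), yaw 13°; dock (524.5,326), yaw 2°; case (484,3), yaw 3.7°. First go to the knob.

```bash
cat >> h.py <<'E'
def go(x,y,z,yaw=None):
    s=arm.get_state(); p=s["tool_pos"]; r=s["tcp_rot"]; w=r[2]
    t=0 if yaw is None else -((yaw-w+180)%360-180)
    M=R.from_euler('xyz',r,degrees=True)*R.from_euler('z',t,degrees=True)
    d=M.inv().apply(np.array([x,y,z])-p)
    print("t%.1f pos %s rot %s grip %.2f F %s"%(s["time"],p.round(1),r.round(1),s["gripper_width"],s["force"].round(1)))
    print("twist rad %.3f (%.1f deg); then shift"%(np.radians(t),t),d.round(1),"rows>=",np.ceil(np.linalg.norm(d)/62.5))
E
python3 -m inch '[{"twist":-0.147},{"twist":-0.147},{"twist":-0.147},{"twist":-0.147}]' 85
python3 -c "
from h import *
go(497,-340,240,192.8)"
```

```text
t0.3 pos [204.  537.5 239.1] rot [-180.    -0.   159.2] grip 1.00 F [ 0.  -0.  -0.7]
twist rad -0.586 (-33.6 deg); then shift [-9.130e+01 -9.206e+02 -6.000e-01] rows>= 15.0invalid input at $[0]: expected keys x, y, z, twist
```

```bash

python3 -m inch '[{"x":0,"y":0,"z":0,"twist":-0.147},{"x":0,"y":0,"z":0,"twist":-0.147},{"x":0,"y":0,"z":0,"twist":-0.147},{"x":0,"y":0,"z":0,"twist":-0.145}]' 85
python3 -m inch '[{"x":-5,"y":-50,"z":0,"twist":0},{"x":-5,"y":-50,"z":0,"twist":0},{"x":-5,"y":-50,"z":0,"twist":0},{"x":-5,"y":-50,"z":0,"twist":0},{"x":-5,"y":-50,"z":0,"twist":0}]'
python3 -m inch '[{"x":-5,"y":-50,"z":0,"twist":0},{"x":-5,"y":-50,"z":0,"twist":0},{"x":-5,"y":-50,"z":0,"twist":0},{"x":-5,"y":-50,"z":0,"twist":0},{"x":-5,"y":-50,"z":0,"twist":0}]'
python3 -c "
from h import *
go(497,-340,240,192.8)"
```

```text
time: 0.8
tool_pos: [204.0, 537.5, 239.2]
tcp_rot: [-180.0, -0.0, -166.9]
force: [-0.6, -0.4, 0.0]
gripper_width: 0.995
time: 1.42
tool_pos: [283.9, 297.8, 239.3]
tcp_rot: [180.0, 0.0, -167.2]
force: [0.4, -0.6, 0.9]
gripper_width: 0.993
time: 2.05
tool_pos: [363.7, 59.4, 239.5]
tcp_rot: [-180.0, 0.0, -167.2]
force: [1.4, -0.1, -0.0]
gripper_width: 0.994
t2.0 pos [363.7  59.4 239.5] rot [-180.     0.  -167.2] grip 0.99 F [ 1.4 -0.1 -0. ]
twist rad -0.000 (-0.0 deg); then shift [-4.15e+01 -4.19e+02 -3.00e-01] rows>= 7.0
```

```bash

python3 -m inch '[{"x":-5,"y":-50,"z":0,"twist":0},{"x":-5,"y":-50,"z":0,"twist":0},{"x":-5,"y":-50,"z":0,"twist":0},{"x":-5,"y":-50,"z":0,"twist":0},{"x":-5,"y":-50,"z":0,"twist":0}]'
python3 -m inch '[{"x":-5,"y":-50,"z":0,"twist":0},{"x":-5,"y":-50,"z":0,"twist":0},{"x":-5,"y":-50,"z":0,"twist":0},{"x":0,"y":0,"z":0,"twist":0}]'
python3 - <<'E'
from h import *
go(497,-340,240,192.8)
s=arm.get_state();c=arm.camera("wrist");cv2.imwrite("pics/w1.png",c["frame"][:,:,::-1])
print(proj(c,(497,-340,99),s),proj(c,(497,-340,67),s))
E
```

```text
time: 2.68
tool_pos: [443.4, -179.0, 239.4]
tcp_rot: [-180.0, 0.0, -167.2]
force: [1.0, 0.7, 0.0]
gripper_width: 0.995
time: 3.18
tool_pos: [491.2, -322.8, 238.0]
tcp_rot: [179.9, -0.1, -167.3]
force: [-0.2, 0.2, -0.6]
gripper_width: 0.997
t3.2 pos [ 491.2 -322.8  238. ] rot [ 1.799e+02 -1.000e-01 -1.673e+02] grip 1.00 F [-0.2  0.2 -0.6]
twist rad -0.003 (-0.1 deg); then shift [ -1.9 -18.1  -2. ] rows>= 1.0
[302.11813414 193.22145727] [303.83050327 184.89894073]
```

View pics/w1.png

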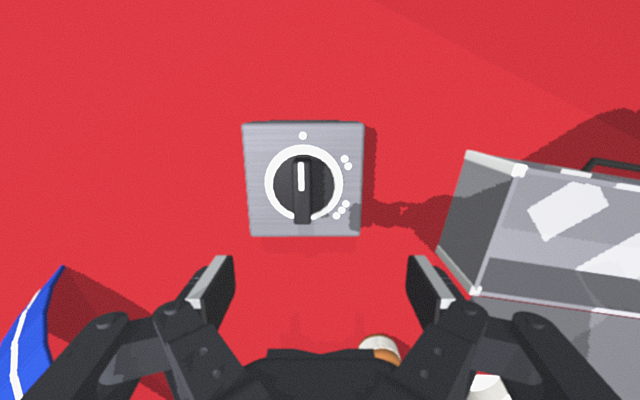

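```bash

python3 -m inch '[{"x":-2,"y":-18,"z":20,"twist":0},{"x":0,"y":0,"z":40,"twist":0},{"x":0,"y":0,"z":40,"twist":0},{"x":0,"y":0,"z":30,"twist":0},{"x":0,"y":0,"z":0,"twist":0}]'
python3 -c "
from h import *
go(497,-340,82,192.8)"
```

```text
time: 3.85
tool_pos: [496.0, -336.2, 106.9]
tcp_rot: [179.8, -0.1, -167.2]
force: [-0.4, 0.0, 0.2]
gripper_width: 0.997
t3.9 pos [ 496.  -336.2  106.9] rot [ 1.798e+02 -1.000e-01 -1.672e+02] grip 1.00 F [-0.4  0.   0.2]
twist rad 0.000 (0.0 deg); then shift [-0.1 -4.  24.9] rows>= 1.0
```

```bash

python3 -m inch '[{"x":0,"y":0,"z":12,"twist":0},{"x":0,"y":-3,"z":12,"twist":0},{"x":0,"y":0,"z":0,"twist":0},{"x":0,"y":0,"z":0,"twist":0}]'
python3 - <<'E'
from h import *
go(497,-340,82,192.8)
s=arm.get_state();c=arm.camera("wrist");cv2.imwrite("pics/w2.png",c["frame"][:,:,::-1])
print(proj(c,(497,-340,99),s),proj(c,(497,-340,67),s))
E
```

```text
time: 4.35
tool_pos: [497.8, -340.4, 85.7]
tcp_rot: [-180.0, 0.0, -167.2]
force: [-0.2, 0.2, 1.2]
gripper_width: 0.995
t4.3 pos [ 497.8 -340.4   85.7] rot [-180.     0.  -167.2] grip 1.00 F [-0.2  0.2  1.2]
twist rad -0.000 (-0.0 deg); then shift [0.7 0.6 3.7] rows>= 1.0
[323.49678537 278.10020699] [322.90965591 247.15203307]
```

View pics/w2.png

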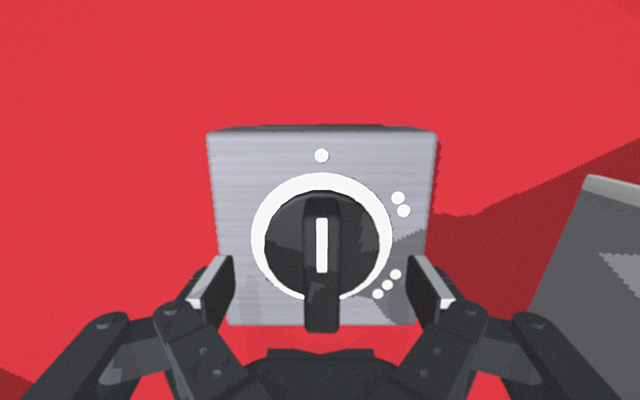

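```bash

python3 -m inch '[{"x":0,"y":0,"z":3,"twist":0},{"x":0,"y":0,"z":0,"twist":0},{"x":0,"y":0,"z":0,"twist":0},{"x":0,"y":0,"z":0,"twist":0},{"x":0,"y":0,"z":0,"twist":0}]' 0
python3 -m inch '[{"x":0,"y":0,"z":0,"twist":0},{"x":0,"y":0,"z":0,"twist":0},{"x":0,"y":0,"z":0,"twist":0},{"x":0,"y":0,"z":0,"twist":0},{"x":0,"y":0,"z":0,"twist":0}]'
```

```text
time: 5.03
tool_pos: [497.6, -340.0, 82.7]
tcp_rot: [180.0, -0.0, -167.2]
force: [-3.3, 3.8, 5.2]
gripper_width: 0.197
time: 5.65
tool_pos: [497.6, -340.0, 82.7]
tcp_rot: [180.0, -0.0, -167.2]
force: [-2.6, 5.4, 5.8]
gripper_width: 0.197
```

```bash

python3 -m inch '[{"x":0,"y":0,"z":0,"twist":0.12},{"x":0,"y":0,"z":0,"twist":0.12},{"x":0,"y":0,"z":0,"twist":0.12},{"x":0,"y":0,"z":0,"twist":0.12},{"x":0,"y":0,"z":0,"twist":0.12}]'
python3 -m inch '[{"x":0,"y":0,"z":0,"twist":0.12},{"x":0,"y":0,"z":0,"twist":0.12},{"x":0,"y":0,"z":0,"twist":0.12},{"x":0,"y":0,"z":0,"twist":0.12},{"x":0,"y":0,"z":0,"twist":0.02}]'
python3 -m inch '[{"x":0,"y":0,"z":0,"twist":0},{"x":0,"y":0,"z":0,"twist":0}]'
```

```text
time: 6.28
tool_pos: [497.6, -339.9, 82.6]
tcp_rot: [180.0, -0.0, 158.2]
force: [-4.2, 4.3, 10.4]
gripper_width: 0.202
time: 6.9
tool_pos: [497.5, -339.9, 82.7]
tcp_rot: [-180.0, -0.0, 129.6]
force: [-3.0, 4.5, 5.8]
gripper_width: 0.198
time: 7.15
tool_pos: [497.5, -340.0, 82.7]
tcp_rot: [-180.0, -0.0, 129.8]
force: [-3.1, 4.8, 5.1]
gripper_width: 0.194
```

Turned 63° (192.8 → 129.8). Open, rise, check.

```bash

python3 -m inch '[{"x":0,"y":0,"z":0,"twist":0},{"x":0,"y":0,"z":0,"twist":0},{"x":0,"y":0,"z":0,"twist":0}]' 85
python3 -m inch '[{"x":0,"y":0,"z":-40,"twist":0},{"x":0,"y":0,"z":-50,"twist":0},{"x":0,"y":0,"z":-50,"twist":0},{"x":0,"y":0,"z":-20,"twist":0},{"x":0,"y":0,"z":0,"twist":0}]'
python3 - <<'E'
from h import *
go(470,290,240,92)
c=arm.camera("wrist");cv2.imwrite("pics/w3.png",c["frame"][:,:,::-1])
E
```

```text
time: 7.52
tool_pos: [497.7, -340.4, 82.3]
tcp_rot: [-180.0, 0.0, 129.8]
force: [-0.5, 0.8, 0.1]
gripper_width: 0.824
time: 8.15
tool_pos: [498.0, -340.6, 243.7]
tcp_rot: [180.0, 0.2, 129.8]
force: [0.7, 0.0, -0.8]
gripper_width: 0.998
t8.2 pos [ 498.  -340.6  243.7] rot [180.    0.2 129.8] grip 1.00 F [ 0.7  0.  -0.8]
twist rad 0.659 (37.8 deg); then shift [631.2  -6.    2.5] rows>= 11.0
```

View pics/w3.png

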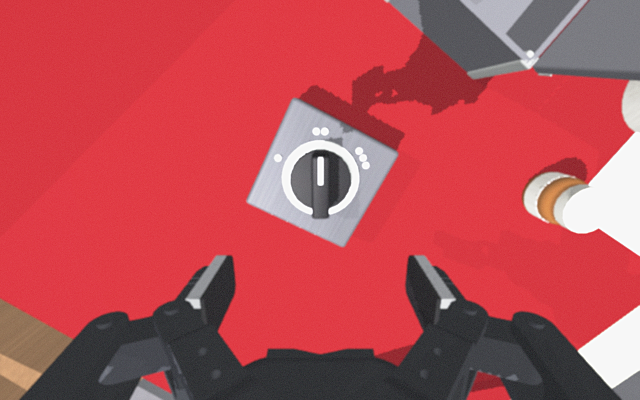

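Pointer now aims at the two dots at (320,132). Next, over the dock, swinging a little towards the robot to clear the lid.

```bash

python3 -m inch '[{"x":0,"y":0,"z":0,"twist":0.165},{"x":0,"y":0,"z":0,"twist":0.165},{"x":0,"y":0,"z":0,"twist":0.165},{"x":0,"y":0,"z":0,"twist":0.164}]' 60
python3 -m inch '[{"x":40,"y":-30,"z":0,"twist":0},{"x":50,"y":-10,"z":0,"twist":0},{"x":50,"y":0,"z":0,"twist":0},{"x":50,"y":0,"z":0,"twist":0},{"x":50,"y":0,"z":0,"twist":0}]'
python3 -m inch '[{"x":50,"y":0,"z":0,"twist":0},{"x":50,"y":0,"z":0,"twist":0},{"x":50,"y":0,"z":0,"twist":0},{"x":50,"y":0,"z":0,"twist":0},{"x":50,"y":0,"z":0,"twist":0}]'
python3 -c "
from h import *
go(479.7,290,240,92)"
```

```text
time: 8.7
tool_pos: [497.3, -340.0, 240.4]
tcp_rot: [-179.9, -0.1, 91.7]
force: [-0.7, 0.7, -0.9]
gripper_width: 0.703
time: 9.32
tool_pos: [448.5, -100.2, 240.8]
tcp_rot: [-179.9, -0.0, 92.0]
force: [0.4, -0.6, -0.3]
gripper_width: 0.703
time: 9.95
tool_pos: [439.8, 149.6, 240.8]
tcp_rot: [-179.9, 0.0, 92.0]
force: [0.1, 0.1, -0.1]
gripper_width: 0.702
t9.9 pos [439.8 149.6 240.8] rot [-179.9    0.    92. ] grip 0.70 F [ 0.1  0.1 -0.1]
twist rad 0.000 (0.0 deg); then shift [138.9  44.8   0.7] rows>= 3.0
```

```bash

python3 -m inch '[{"x":45,"y":15,"z":0,"twist":0},{"x":45,"y":15,"z":0,"twist":0},{"x":38,"y":14,"z":0,"twist":0},{"x":0,"y":0,"z":0,"twist":0},{"x":0,"y":0,"z":0,"twist":0}]'
python3 - <<'E'
from h import *
go(479.7,290,240,92)
s=arm.get_state();c=arm.camera("wrist");cv2.imwrite("pics/w4.png",c["frame"][:,:,::-1])
for p in [(479.7,290),(477.3,359.7),(569.5,362.5),(572.2,292.7)]: print(proj(c,(*p,100),s).round())
E
```

```text
time: 10.58
tool_pos: [479.6, 277.1, 241.0]
tcp_rot: [-179.9, 0.1, 92.0]
force: [0.0, -1.1, 0.5]
gripper_width: 0.703
t10.6 pos [479.6 277.1 241. ] rot [-1.799e+02  1.000e-01  9.200e+01] grip 0.70 F [ 0.  -1.1  0.5]
twist rad 0.000 (0.0 deg); then shift [12.9  0.6  1. ] rows>= 1.0
[320. 177.]
[320. 100.]
[425. 100.]
[417. 178.]
```

View pics/w4.png

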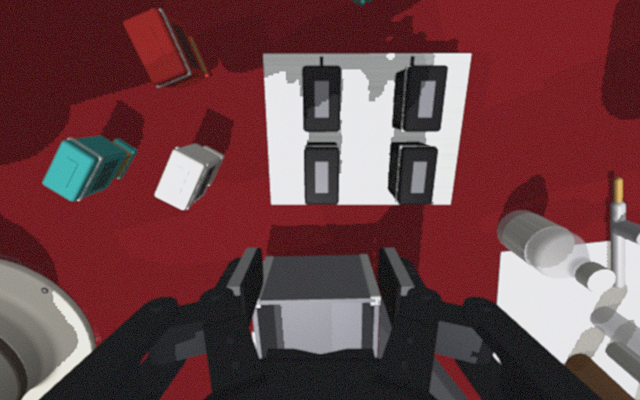

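```bash

python3 -m inch '[{"x":12,"y":1,"z":40,"twist":0},{"x":1,"y":0,"z":45,"twist":0},{"x":0,"y":0,"z":45,"twist":0},{"x":0,"y":0,"z":35,"twist":0},{"x":0,"y":0,"z":0,"twist":0}]'
python3 - <<'E'
from h import *
go(480.5,290,70,92)
c=arm.camera("wrist");cv2.imwrite("pics/w5.png",c["frame"][:,:,::-1])
E
```

```text
time: 11.25
tool_pos: [479.3, 289.1, 75.4]
tcp_rot: [-179.8, 0.1, 91.9]
force: [-0.6, -0.6, 0.2]
gripper_width: 0.703
t11.2 pos [479.3 289.1  75.4] rot [-1.798e+02  1.000e-01  9.190e+01] grip 0.70 F [-0.6 -0.6  0.2]
twist rad -0.001 (-0.1 deg); then shift [0.9 1.3 5.3] rows>= 1.0
```

View pics/w5.png

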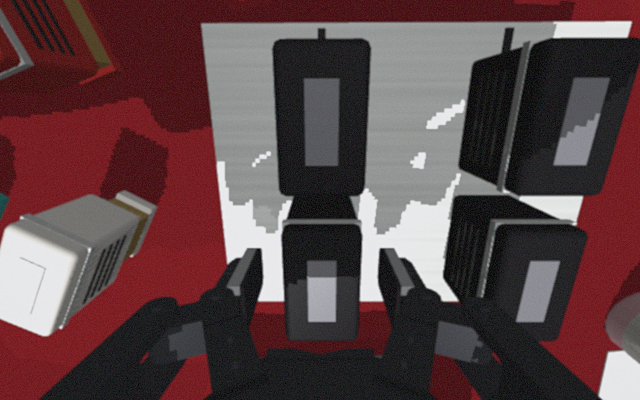

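Jaws straddle the pack at (322,290) evenly. Close and pull up slowly.

```bash

python3 -m inch '[{"x":0,"y":1,"z":2,"twist":0},{"x":0,"y":0,"z":0,"twist":0},{"x":0,"y":0,"z":0,"twist":0},{"x":0,"y":0,"z":0,"twist":0},{"x":0,"y":0,"z":0,"twist":0}]' 0
python3 -m inch '[{"x":0,"y":0,"z":-4,"twist":0},{"x":0,"y":0,"z":-4,"twist":0},{"x":0,"y":0,"z":-4,"twist":0},{"x":0,"y":0,"z":-4,"twist":0},{"x":0,"y":0,"z":-6,"twist":0}]'
python3 -m inch '[{"x":0,"y":0,"z":-10,"twist":0},{"x":0,"y":0,"z":-20,"twist":0},{"x":0,"y":0,"z":-40,"twist":0},{"x":0,"y":0,"z":-40,"twist":0},{"x":0,"y":0,"z":-10,"twist":0}]'
python3 - <<'E'
from h import *
go(484,95,215,93.6)
c=arm.camera("wrist");cv2.imwrite("pics/w6.png",c["frame"][:,:,::-1])
c=arm.camera("top");cv2.imwrite("pics/t6.png",c["frame"][:,:,::-1])
E
```

```text
time: 11.92
tool_pos: [481.9, 290.7, 76.9]
tcp_rot: [179.9, -0.0, 92.0]
force: [-4.5, -2.3, 7.4]
gripper_width: 0.391
time: 12.55
tool_pos: [481.7, 290.5, 97.8]
tcp_rot: [180.0, 0.0, 92.0]
force: [-0.6, -1.1, -2.7]
gripper_width: 0.388
time: 13.18
tool_pos: [482.3, 290.8, 220.5]
tcp_rot: [179.8, -0.1, 92.0]
force: [0.0, 0.6, -4.1]
gripper_width: 0.389
t13.2 pos [482.3 290.8 220.5] rot [ 1.798e+02 -1.000e-01  9.200e+01] grip 0.39 F [ 0.   0.6 -4.1]
twist rad -0.028 (-1.6 deg); then shift [-195.5  -10.7    5.2] rows>= 4.0
```

View pics/w6.png

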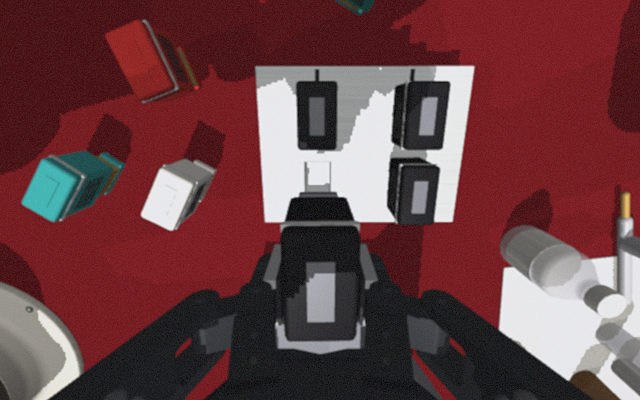

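View pics/t6.png

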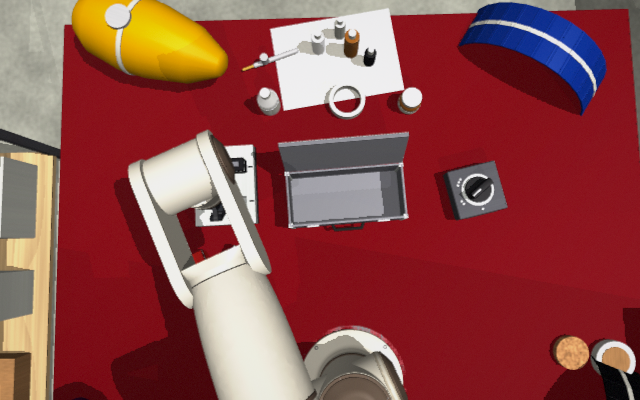

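Pack lifted cleanly and the case is unmoved in the top view. Carry to the left slot.

```bash

python3 -m inch '[{"x":-10,"y":0,"z":0,"twist":-0.028},{"x":-40,"y":-2,"z":0,"twist":0},{"x":-45,"y":-3,"z":0,"twist":0},{"x":-45,"y":-5,"z":0,"twist":0},{"x":-38,"y":-4,"z":0,"twist":0}]'
python3 -m inch '[{"x":0,"y":0,"z":0,"twist":0},{"x":0,"y":0,"z":0,"twist":0}]'
python3 - <<'E'
from h import *
go(477.8,105.2,70,93.7)
s=arm.get_state();c=arm.camera("wrist");cv2.imwrite("pics/w7.png",c["frame"][:,:,::-1])
for p in [(406.8,149.8),(543.3,158.3)]: print(proj(c,(*p,100),s).round())
E
```

```text
time: 13.9
tool_pos: [477.7, 110.4, 215.6]
tcp_rot: [-179.9, 0.0, 93.6]
force: [0.8, -1.0, -2.6]
gripper_width: 0.383
time: 14.15
tool_pos: [478.2, 112.3, 216.3]
tcp_rot: [-179.9, -0.0, 93.6]
force: [0.6, -0.6, -3.1]
gripper_width: 0.389
t14.2 pos [478.2 112.3 216.3] rot [-179.9   -0.    93.6] grip 0.39 F [ 0.6 -0.6 -3.1]
twist rad -0.002 (-0.1 deg); then shift [ -7.   -0.7 146.3] rows>= 3.0
[237. 150.]
[400. 150.]
```

View pics/w7.png

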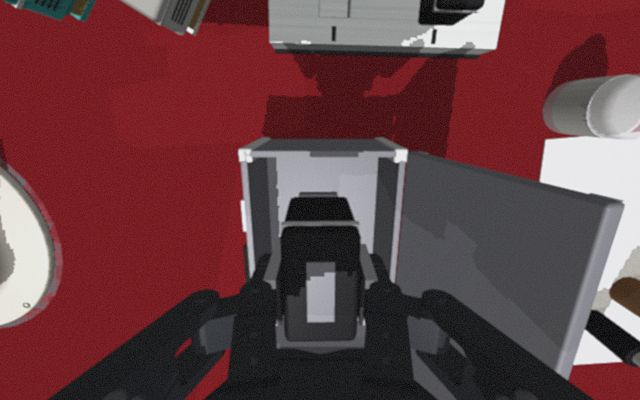

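```bash

python3 -m inch '[{"x":-7,"y":2,"z":30,"twist":0},{"x":0,"y":0,"z":40,"twist":0},{"x":0,"y":0,"z":40,"twist":0},{"x":0,"y":0,"z":25,"twist":0},{"x":0,"y":0,"z":7,"twist":0}]'
python3 -m inch '[{"x":0,"y":0,"z":3,"twist":0},{"x":0,"y":0,"z":0,"twist":0}]'
```

```text
time: 14.82
tool_pos: [480.0, 105.9, 73.6]
tcp_rot: [-179.8, 0.0, 93.7]
force: [0.1, -0.1, -2.0]
gripper_width: 0.391
time: 15.08
tool_pos: [481.4, 105.4, 73.1]
tcp_rot: [179.9, 0.0, 93.6]
force: [0.2, 0.0, -3.5]
gripper_width: 0.387
```

```bash

python3 -m inch '[{"x":0,"y":0,"z":2,"twist":0},{"x":0,"y":0,"z":2,"twist":0},{"x":0,"y":0,"z":0,"twist":0}]'
python3 -m inch '[{"x":0,"y":0,"z":0,"twist":0},{"x":0,"y":0,"z":0,"twist":0},{"x":0,"y":0,"z":0,"twist":0}]' 58
python3 -m inch '[{"x":0,"y":0,"z":-20,"twist":0},{"x":0,"y":0,"z":-40,"twist":0},{"x":0,"y":0,"z":-50,"twist":0},{"x":0,"y":0,"z":-40,"twist":0},{"x":0,"y":0,"z":-10,"twist":0}]'
python3 - <<'E'
from h import *
go(477.3,359.7,240,92)
c=arm.camera("wrist");cv2.imwrite("pics/w8.png",c["frame"][:,:,::-1])
E
```

```text
time: 15.45
tool_pos: [480.9, 105.1, 68.3]
tcp_rot: [-180.0, 0.0, 93.6]
force: [-0.0, 0.3, -2.4]
gripper_width: 0.392
time: 15.82
tool_pos: [481.0, 105.2, 68.4]
tcp_rot: [180.0, 0.0, 93.6]
force: [-0.6, 0.4, 0.1]
gripper_width: 0.681
time: 16.45
tool_pos: [481.7, 105.2, 230.9]
tcp_rot: [179.8, 0.0, 93.6]
force: [0.1, -0.5, -1.4]
gripper_width: 0.677
t16.4 pos [481.7 105.2 230.9] rot [179.8   0.   93.6] grip 0.68 F [ 0.1 -0.5 -1.4]
twist rad 0.028 (1.6 deg); then shift [254.5   4.5  -9.1] rows>= 5.0
```

View pics/w8.png

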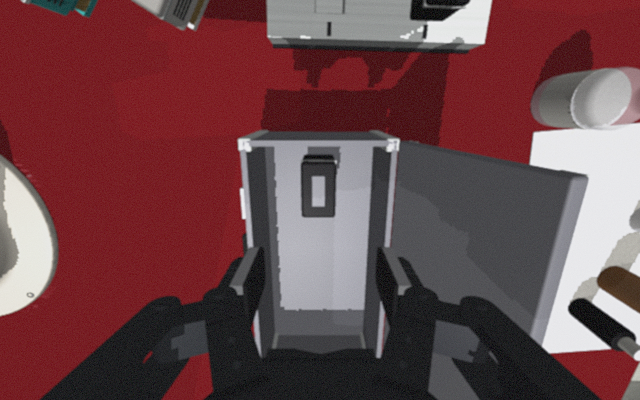

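Pack 1 stands upright in the case at (319,187). Next is the pack at (477,360).

```bash

python3 -m inch '[{"x":10,"y":0,"z":0,"twist":0.028},{"x":45,"y":0,"z":0,"twist":0},{"x":50,"y":1,"z":0,"twist":0},{"x":50,"y":2,"z":0,"twist":0},{"x":50,"y":2,"z":0,"twist":0}]'
python3 -m inch '[{"x":47,"y":0,"z":0,"twist":0},{"x":0,"y":0,"z":0,"twist":0},{"x":0,"y":0,"z":0,"twist":0}]'
python3 - <<'E'
from h import *
go(478.5,359.7,76,92)
s=arm.get_state();c=arm.camera("wrist");cv2.imwrite("pics/w9.png",c["frame"][:,:,::-1])
for p in [(477.3,359.7),(569.5,362.5),(572.2,292.7)]: print(proj(c,(*p,100),s).round())
E
```

```text
time: 17.12
tool_pos: [478.0, 311.7, 226.8]
tcp_rot: [-179.9, 0.0, 92.0]
force: [0.9, 0.3, -0.3]
gripper_width: 0.677
time: 17.5
tool_pos: [476.6, 356.8, 227.0]
tcp_rot: [-179.9, 0.1, 92.0]
force: [0.2, -0.9, -0.5]
gripper_width: 0.676
t17.5 pos [476.6 356.8 227. ] rot [-1.799e+02  1.000e-01  9.200e+01] grip 0.68 F [ 0.2 -0.9 -0.5]
twist rad 0.000 (0.0 deg); then shift [  3.    2.3 151. ] rows>= 3.0
[320. 191.]
[421. 192.]
[414. 260.]
```

View pics/w9.png

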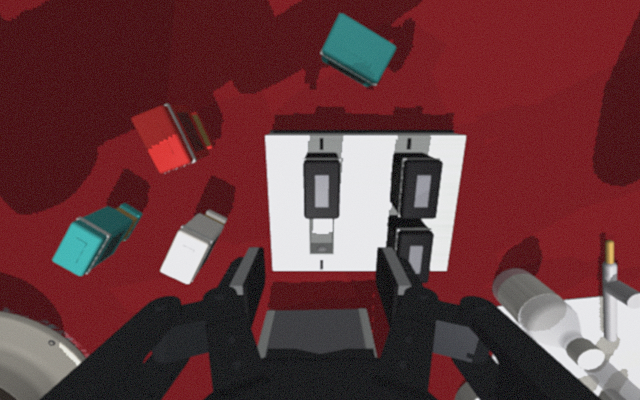

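```bash

python3 -m inch '[{"x":3,"y":2,"z":35,"twist":0},{"x":0,"y":0,"z":45,"twist":0},{"x":0,"y":0,"z":45,"twist":0},{"x":0,"y":0,"z":25,"twist":0},{"x":0,"y":0,"z":0,"twist":0}]'
python3 -m inch '[{"x":0,"y":0,"z":0,"twist":0},{"x":0,"y":0,"z":0,"twist":0},{"x":0,"y":0,"z":0,"twist":0},{"x":0,"y":0,"z":0,"twist":0},{"x":0,"y":0,"z":0,"twist":0}]' 0
```

```text
time: 18.18
tool_pos: [478.2, 358.7, 76.7]
tcp_rot: [-179.8, 0.1, 91.9]
force: [-0.2, 0.4, 0.9]
gripper_width: 0.677
time: 18.8
tool_pos: [479.2, 360.2, 80.0]
tcp_rot: [179.9, -0.0, 92.0]
force: [-4.0, -3.5, 8.2]
gripper_width: 0.385
```

```bash

python3 -m inch '[{"x":0,"y":0,"z":-4,"twist":0},{"x":0,"y":0,"z":-4,"twist":0},{"x":0,"y":0,"z":-4,"twist":0},{"x":0,"y":0,"z":-4,"twist":0},{"x":0,"y":0,"z":-6,"twist":0}]'
python3 -m inch '[{"x":0,"y":0,"z":-10,"twist":0},{"x":0,"y":0,"z":-20,"twist":0},{"x":0,"y":0,"z":-40,"twist":0},{"x":0,"y":0,"z":-40,"twist":0},{"x":0,"y":0,"z":-10,"twist":0}]'
python3 - <<'E'
from h import *
go(484.5,36.5,215,93.6)
c=arm.camera("wrist");cv2.imwrite("pics/w10.png",c["frame"][:,:,::-1])
c=arm.camera("top");crop(c["frame"],185,125,515,235,2.4,"pics/t10.png")
E
```

```text
time: 19.42
tool_pos: [479.0, 360.6, 101.1]
tcp_rot: [180.0, -0.1, 92.0]
force: [0.6, -1.1, -2.3]
gripper_width: 0.386
time: 20.05
tool_pos: [479.5, 360.9, 223.9]
tcp_rot: [179.7, -0.1, 92.0]
force: [0.9, 0.1, -2.7]
gripper_width: 0.39
t20.1 pos [479.5 360.9 223.9] rot [ 1.797e+02 -1.000e-01  9.200e+01] grip 0.39 F [ 0.9  0.1 -2.7]
twist rad -0.028 (-1.6 deg); then shift [-324.1  -15.4    8. ] rows>= 6.0
```

View pics/w10.png

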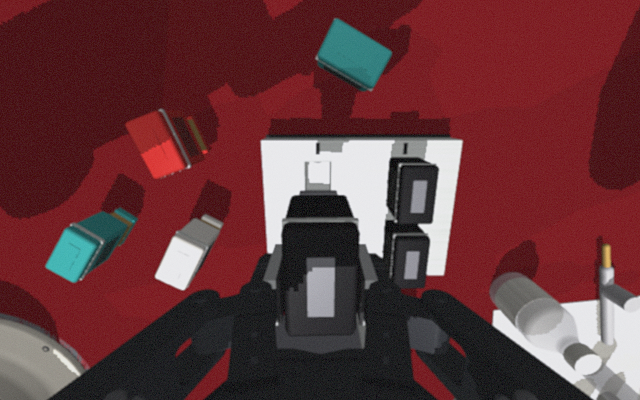

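View pics/t10.png

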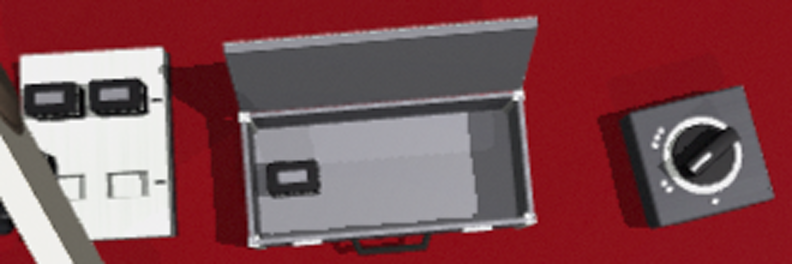

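```bash

python3 -m inch '[{"x":-10,"y":0,"z":0,"twist":-0.028},{"x":-45,"y":-2,"z":0,"twist":0},{"x":-50,"y":-3,"z":0,"twist":0},{"x":-50,"y":-3,"z":0,"twist":0},{"x":-50,"y":-3,"z":0,"twist":0}]'
python3 -m inch '[{"x":-50,"y":-3,"z":0,"twist":0},{"x":-50,"y":-1,"z":0,"twist":0},{"x":-18,"y":0,"z":0,"twist":0},{"x":0,"y":0,"z":0,"twist":0},{"x":0,"y":0,"z":0,"twist":0}]'
python3 - <<'E'
from h import *
go(484.5,36.5,73,93.7)
s=arm.get_state();c=arm.camera("wrist");cv2.imwrite("pics/w11.png",c["frame"][:,:,::-1])
for p in [(406.8,149.8),(543.3,158.3)]: print(proj(c,(*p,100),s).round())
E
```

```text
time: 20.78
tool_pos: [479.7, 153.4, 218.7]
tcp_rot: [-179.9, 0.0, 93.6]
force: [0.3, -0.1, -1.7]
gripper_width: 0.389
time: 21.4
tool_pos: [483.7, 37.8, 219.7]
tcp_rot: [-179.9, -0.0, 93.6]
force: [-0.3, -0.6, -1.0]
gripper_width: 0.383
t21.4 pos [483.7  37.8 219.7] rot [-179.9   -0.    93.6] grip 0.38 F [-0.3 -0.6 -1. ]
twist rad -0.001 (-0.1 deg); then shift [ -1.4   0.9 146.7] rows>= 3.0
[229.  53.]
[406.  53.]
```

View pics/w11.png

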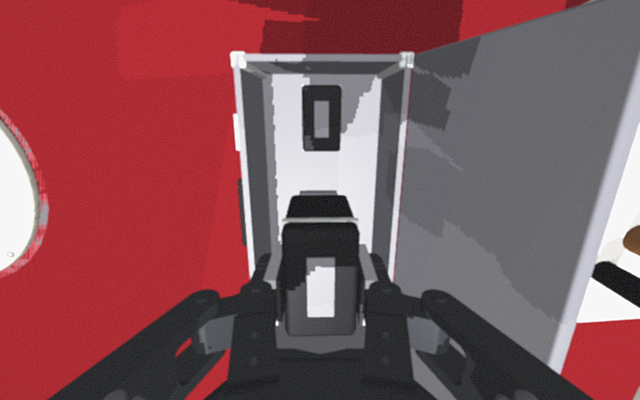

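```bash

python3 -m inch '[{"x":-1,"y":0,"z":30,"twist":0},{"x":0,"y":0,"z":40,"twist":0},{"x":0,"y":0,"z":40,"twist":0},{"x":0,"y":0,"z":25,"twist":0},{"x":0,"y":0,"z":7,"twist":0}]'
python3 -m inch '[{"x":0,"y":0,"z":2,"twist":0},{"x":0,"y":0,"z":2,"twist":0},{"x":0,"y":0,"z":0,"twist":0}]'
```

```text
time: 22.08
tool_pos: [483.1, 36.9, 76.9]
tcp_rot: [-179.9, -0.0, 93.7]
force: [0.5, 0.0, -2.0]
gripper_width: 0.388
time: 22.45
tool_pos: [484.2, 36.0, 74.9]
tcp_rot: [179.9, 0.0, 93.6]
force: [-0.9, 0.5, -2.4]
gripper_width: 0.389
```

Bottom expected at TCP ≈ 70; lower a little more, then release.

```bash

python3 -m inch '[{"x":0,"y":0,"z":2,"twist":0},{"x":0,"y":0,"z":1,"twist":0},{"x":0,"y":0,"z":0,"twist":0}]'
python3 -m inch '[{"x":0,"y":0,"z":0,"twist":0},{"x":0,"y":0,"z":0,"twist":0},{"x":0,"y":0,"z":0,"twist":0}]' 58
python3 -m inch '[{"x":0,"y":0,"z":-20,"twist":0},{"x":0,"y":0,"z":-40,"twist":0},{"x":0,"y":0,"z":-50,"twist":0},{"x":0,"y":0,"z":-40,"twist":0},{"x":0,"y":0,"z":-10,"twist":0}]'
python3 - <<'E'
from h import *
go(572.2,292.7,240,92)
c=arm.camera("wrist");cv2.imwrite("pics/w12.png",c["frame"][:,:,::-1])
E
```

```text
time: 22.82
tool_pos: [483.8, 35.9, 71.2]
tcp_rot: [-180.0, 0.0, 93.6]
force: [0.1, -0.4, -3.1]
gripper_width: 0.388
time: 23.2
tool_pos: [484.0, 35.9, 71.4]
tcp_rot: [180.0, 0.0, 93.6]
force: [0.1, -0.4, 0.5]
gripper_width: 0.675
time: 23.82
tool_pos: [484.6, 35.9, 233.9]
tcp_rot: [179.8, 0.0, 93.6]
force: [0.2, 0.0, -1.5]
gripper_width: 0.678
t23.8 pos [484.6  35.9 233.9] rot [179.8   0.   93.6] grip 0.68 F [ 0.2  0.  -1.5]
twist rad 0.028 (1.6 deg); then shift [253.6  96.5  -5.9] rows>= 5.0
```

View pics/w12.png

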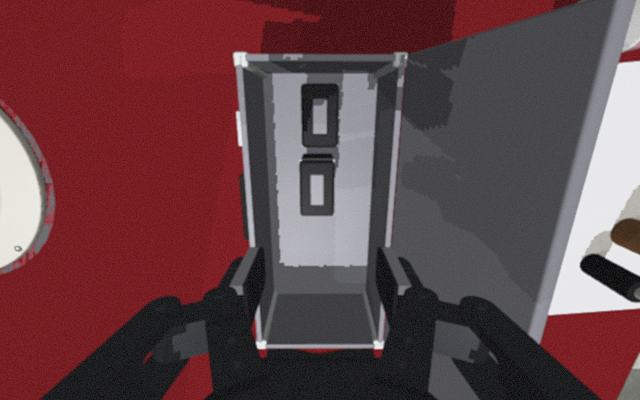

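Two stand in the case at (320,116) and (317,189). Next pack at (572,293): first along y past the lid, then out.

```bash

python3 -m inch '[{"x":10,"y":0,"z":0,"twist":0.028},{"x":45,"y":0,"z":0,"twist":0},{"x":50,"y":0,"z":0,"twist":0},{"x":50,"y":5,"z":0,"twist":0},{"x":45,"y":20,"z":0,"twist":0}]'
python3 -m inch '[{"x":40,"y":35,"z":0,"twist":0},{"x":14,"y":37,"z":0,"twist":0},{"x":0,"y":0,"z":0,"twist":0},{"x":0,"y":0,"z":0,"twist":0}]'
python3 - <<'E'
from h import *
go(573.4,292.7,76,92)
s=arm.get_state();c=arm.camera("wrist");cv2.imwrite("pics/w13.png",c["frame"][:,:,::-1])
for p in [(569.5,362.5),(572.2,292.7)]: print(proj(c,(*p,100),s).round())
E
```

```text
time: 24.5
tool_pos: [500.9, 238.4, 230.2]
tcp_rot: [-179.9, 0.0, 92.0]
force: [0.4, -0.5, 0.1]
gripper_width: 0.678
time: 25.0
tool_pos: [571.1, 292.9, 230.0]
tcp_rot: [-179.9, 0.0, 92.0]
force: [-0.8, -0.3, 0.3]
gripper_width: 0.679
t25.0 pos [571.1 292.9 230. ] rot [-179.9    0.    92. ] grip 0.68 F [-0.8 -0.3  0.3]
twist rad 0.000 (0.0 deg); then shift [-1.00e-01  2.60e+00  1.54e+02] rows>= 3.0
[320. 115.]
[320. 194.]
```

View pics/w13.png

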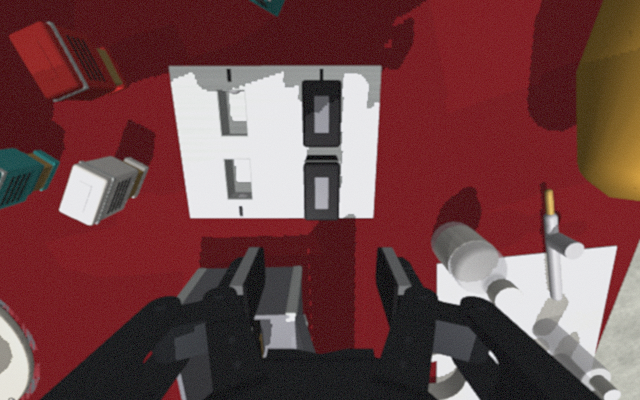

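```bash

python3 -m inch '[{"x":0,"y":2,"z":35,"twist":0},{"x":0,"y":0,"z":45,"twist":0},{"x":0,"y":0,"z":45,"twist":0},{"x":0,"y":0,"z":27,"twist":0},{"x":0,"y":0,"z":0,"twist":0}]'
python3 -m inch '[{"x":0,"y":0,"z":0,"twist":0},{"x":0,"y":0,"z":0,"twist":0},{"x":0,"y":0,"z":0,"twist":0},{"x":0,"y":0,"z":0,"twist":0},{"x":0,"y":0,"z":0,"twist":0}]' 0
python3 -m inch '[{"x":0,"y":0,"z":-4,"twist":0},{"x":0,"y":0,"z":-4,"twist":0},{"x":0,"y":0,"z":-4,"twist":0},{"x":0,"y":0,"z":-4,"twist":0},{"x":0,"y":0,"z":-6,"twist":0}]'
python3 -m inch '[{"x":0,"y":0,"z":-10,"twist":0},{"x":0,"y":0,"z":-20,"twist":0},{"x":0,"y":0,"z":-40,"twist":0},{"x":0,"y":0,"z":-50,"twist":0},{"x":0,"y":0,"z":-20,"twist":0}]'
python3 - <<'E'
from h import *
go(488.6,-30.5,215,93.6)
c=arm.camera("wrist");cv2.imwrite("pics/w14.png",c["frame"][:,:,::-1])
c=arm.camera("top");crop(c["frame"],185,125,515,235,2.4,"pics/t14.png")
E
```

```text
time: 25.68
tool_pos: [572.2, 292.4, 77.9]
tcp_rot: [-179.8, 0.1, 92.0]
force: [-0.1, -0.6, -0.3]
gripper_width: 0.678
time: 26.3
tool_pos: [573.9, 293.4, 81.4]
tcp_rot: [179.9, -0.0, 92.0]
force: [-5.7, -2.4, 7.5]
gripper_width: 0.39
time: 26.92
tool_pos: [573.9, 293.0, 102.0]
tcp_rot: [180.0, 0.0, 92.0]
force: [0.8, -0.0, -2.3]
gripper_width: 0.387
time: 27.55
tool_pos: [574.3, 293.3, 246.4]
tcp_rot: [179.7, -0.1, 92.0]
force: [0.6, -0.9, -1.9]
gripper_width: 0.389
t27.6 pos [574.3 293.3 246.4] rot [ 1.797e+02 -1.000e-01  9.200e+01] grip 0.39 F [ 0.6 -0.9 -1.9]
twist rad -0.028 (-1.6 deg); then shift [-317.8 -106.    30.4] rows>= 6.0
```

View pics/w14.png

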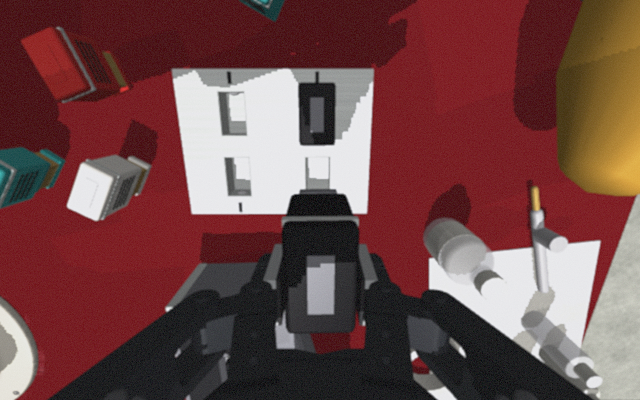

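View pics/t14.png

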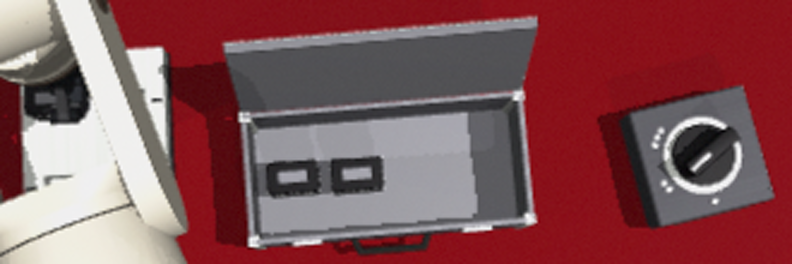

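```bash

python3 -m inch '[{"x":0,"y":-10,"z":0,"twist":-0.028},{"x":-10,"y":-40,"z":0,"twist":0},{"x":-35,"y":-40,"z":0,"twist":0},{"x":-50,"y":-15,"z":0,"twist":0},{"x":-50,"y":0,"z":0,"twist":0}]'
python3 -m inch '[{"x":-50,"y":0,"z":0,"twist":0},{"x":-50,"y":0,"z":0,"twist":0},{"x":-50,"y":0,"z":0,"twist":0},{"x":-23,"y":0,"z":0,"twist":0},{"x":0,"y":0,"z":0,"twist":0}]'
python3 - <<'E'
from h import *
go(488.6,-30.5,74,93.7)
s=arm.get_state();c=arm.camera("wrist");cv2.imwrite("pics/w15.png",c["frame"][:,:,::-1])
E
```

```text
time: 28.28
tool_pos: [475.9, 141.2, 240.4]
tcp_rot: [-179.9, 0.0, 93.8]
force: [1.5, 0.1, -1.7]
gripper_width: 0.382
time: 28.9
tool_pos: [488.0, -31.5, 240.1]
tcp_rot: [-179.9, -0.0, 93.5]
force: [0.0, -0.3, -2.9]
gripper_width: 0.383
t28.9 pos [488.  -31.5 240.1] rot [-179.9   -0.    93.5] grip 0.38 F [ 0.  -0.3 -2.9]
twist rad -0.003 (-0.2 deg); then shift [  0.9   1.  166.1] rows>= 3.0
```

View pics/w15.png

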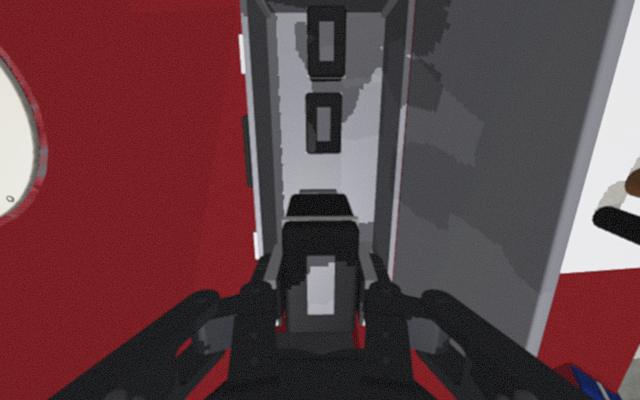

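```bash

python3 -m inch '[{"x":0,"y":2,"z":35,"twist":0},{"x":0,"y":0,"z":45,"twist":0},{"x":0,"y":0,"z":45,"twist":0},{"x":0,"y":0,"z":30,"twist":0},{"x":0,"y":0,"z":8,"twist":0}]'
python3 -m inch '[{"x":0,"y":0,"z":1,"twist":0},{"x":0,"y":0,"z":0,"twist":0},{"x":0,"y":0,"z":0,"twist":0}]'
```

```text
time: 29.58
tool_pos: [489.5, -29.1, 76.4]
tcp_rot: [-179.8, -0.1, 93.7]
force: [0.7, 0.4, -2.0]
gripper_width: 0.389
time: 29.95
tool_pos: [491.3, -30.4, 78.3]
tcp_rot: [179.9, 0.0, 93.6]
force: [-0.2, 0.1, -2.4]
gripper_width: 0.388
```

```bash

python3 -m inch '[{"x":0,"y":0,"z":3,"twist":0},{"x":0,"y":0,"z":2,"twist":0},{"x":0,"y":0,"z":1,"twist":0},{"x":0,"y":0,"z":0,"twist":0}]'
python3 -m inch '[{"x":0,"y":0,"z":0,"twist":0},{"x":0,"y":0,"z":0,"twist":0},{"x":0,"y":0,"z":0,"twist":0}]' 58
python3 -m inch '[{"x":0,"y":0,"z":-20,"twist":0},{"x":0,"y":0,"z":-40,"twist":0},{"x":0,"y":0,"z":-50,"twist":0},{"x":0,"y":0,"z":-40,"twist":0},{"x":0,"y":0,"z":-10,"twist":0}]'
python3 - <<'E'
from h import *
go(569.5,362.5,240,92)
c=arm.camera("wrist");cv2.imwrite("pics/w16.png",c["frame"][:,:,::-1])
E
```

```text
time: 30.45
tool_pos: [490.8, -30.4, 71.4]
tcp_rot: [-180.0, 0.0, 93.6]
force: [-2.4, 0.3, 1.2]
gripper_width: 0.39
time: 30.82
tool_pos: [490.9, -30.4, 71.3]
tcp_rot: [180.0, 0.0, 93.6]
force: [0.1, -0.0, 0.3]
gripper_width: 0.679
time: 31.45
tool_pos: [491.6, -30.5, 233.9]
tcp_rot: [179.8, 0.1, 93.6]
force: [-0.0, -0.2, -0.1]
gripper_width: 0.682
t31.4 pos [491.6 -30.5 233.9] rot [1.798e+02 1.000e-01 9.360e+01] grip 0.68 F [-0.  -0.2 -0.1]
twist rad 0.028 (1.6 deg); then shift [390.   91.6  -6.2] rows>= 7.0
```

View pics/w16.png

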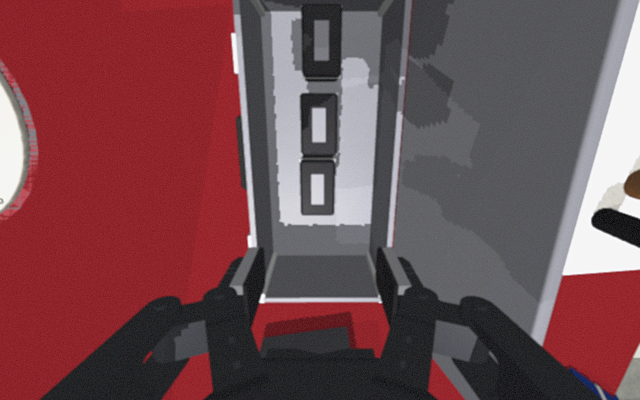

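Three upright in a row. Last pack.

```bash

python3 -m inch '[{"x":10,"y":0,"z":0,"twist":0.028},{"x":45,"y":-3,"z":0,"twist":0},{"x":50,"y":-3,"z":0,"twist":0},{"x":50,"y":0,"z":0,"twist":0},{"x":50,"y":0,"z":0,"twist":0}]'
python3 -m inch '[{"x":50,"y":5,"z":0,"twist":0},{"x":45,"y":25,"z":0,"twist":0},{"x":45,"y":35,"z":0,"twist":0},{"x":40,"y":32,"z":0,"twist":0},{"x":3,"y":0,"z":0,"twist":0}]'
python3 -m inch '[{"x":0,"y":0,"z":0,"twist":0},{"x":0,"y":0,"z":0,"twist":0}]'
python3 - <<'E'
from h import *
go(570.7,362.5,76,92)
s=arm.get_state();c=arm.camera("wrist");cv2.imwrite("pics/w17.png",c["frame"][:,:,::-1])
for p in [(569.5,362.5)]: print(proj(c,(*p,100),s).round())
E
```

```text
time: 32.12
tool_pos: [476.8, 175.8, 229.9]
tcp_rot: [-179.9, 0.0, 92.0]
force: [0.6, -0.6, -0.3]
gripper_width: 0.681
time: 32.75
tool_pos: [568.6, 362.5, 227.5]
tcp_rot: [-179.8, 0.1, 92.1]
force: [0.3, -0.3, -1.2]
gripper_width: 0.681
time: 33.0
tool_pos: [567.6, 359.7, 231.4]
tcp_rot: [-180.0, 0.0, 92.0]
force: [-0.2, -0.3, 0.2]
gripper_width: 0.678
t33.0 pos [567.6 359.7 231.4] rot [-180.    0.   92.] grip 0.68 F [-0.2 -0.3  0.2]
twist rad -0.000 (-0.0 deg); then shift [  2.7   3.2 155.4] rows>= 3.0
[321. 190.]
```

View pics/w17.png

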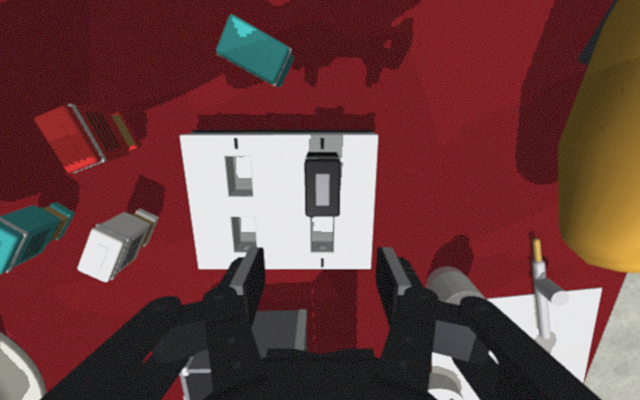

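```bash

python3 -m inch '[{"x":2,"y":3,"z":35,"twist":0},{"x":0,"y":0,"z":45,"twist":0},{"x":0,"y":0,"z":45,"twist":0},{"x":0,"y":0,"z":27,"twist":0},{"x":0,"y":0,"z":0,"twist":0}]'
python3 -m inch '[{"x":0,"y":0,"z":0,"twist":0},{"x":0,"y":0,"z":0,"twist":0},{"x":0,"y":0,"z":0,"twist":0},{"x":0,"y":0,"z":0,"twist":0},{"x":0,"y":0,"z":0,"twist":0}]' 0
python3 -m inch '[{"x":0,"y":0,"z":-4,"twist":0},{"x":0,"y":0,"z":-4,"twist":0},{"x":0,"y":0,"z":-4,"twist":0},{"x":0,"y":0,"z":-4,"twist":0},{"x":0,"y":0,"z":-6,"twist":0}]'
python3 -m inch '[{"x":0,"y":0,"z":-10,"twist":0},{"x":0,"y":0,"z":-20,"twist":0},{"x":0,"y":0,"z":-40,"twist":0},{"x":0,"y":0,"z":-50,"twist":0},{"x":0,"y":0,"z":-20,"twist":0}]'
python3 - <<'E'
from h import *
go(493,-98.4,240,93.6)
c=arm.camera("wrist");cv2.imwrite("pics/w18.png",c["frame"][:,:,::-1])
c=arm.camera("top");crop(c["frame"],185,125,515,235,2.4,"pics/t18.png")
E
```

```text
time: 33.67
tool_pos: [569.9, 361.7, 77.9]
tcp_rot: [-179.8, 0.1, 92.0]
force: [-0.2, 0.8, 0.2]
gripper_width: 0.68
time: 34.3
tool_pos: [571.2, 362.8, 81.6]
tcp_rot: [179.9, -0.0, 92.0]
force: [-3.0, -1.7, 5.6]
gripper_width: 0.391
time: 34.92
tool_pos: [571.2, 363.0, 102.3]
tcp_rot: [179.9, -0.0, 92.0]
force: [-0.1, 0.1, -2.1]
gripper_width: 0.388
time: 35.55
tool_pos: [571.4, 363.1, 246.6]
tcp_rot: [179.7, -0.1, 92.0]
force: [-0.3, -0.5, -2.8]
gripper_width: 0.39
t35.5 pos [571.4 363.1 246.6] rot [ 1.797e+02 -1.000e-01  9.200e+01] grip 0.39 F [-0.3 -0.5 -2.8]
twist rad -0.028 (-1.6 deg); then shift [-455.7 -107.2    5. ] rows>= 8.0
```

View pics/w18.png

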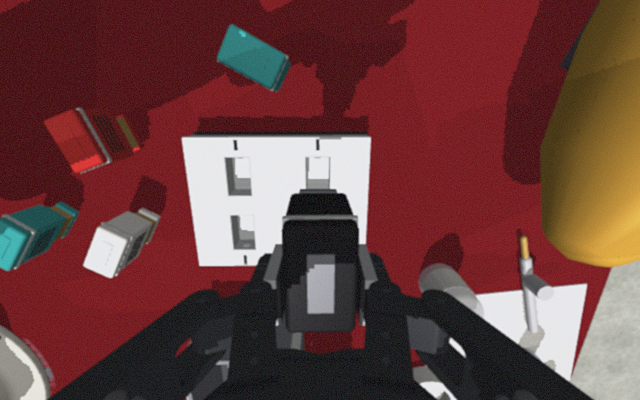

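View pics/t18.png

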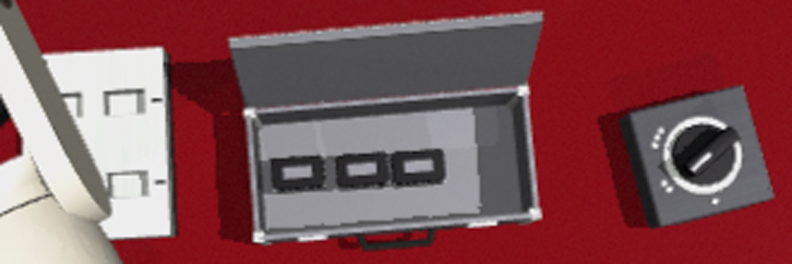

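The case has been knocked slightly (right near corner (532,220) → (538,215) in the crop). I'll re-measure it once settled.

```bash

python3 -m inch '[{"x":0,"y":-10,"z":0,"twist":-0.028},{"x":0,"y":-40,"z":0,"twist":0},{"x":0,"y":-40,"z":0,"twist":0},{"x":0,"y":-5,"z":0,"twist":0},{"x":0,"y":0,"z":0,"twist":0}]'
python3 - <<'E'
from h import *
c=arm.camera("top");crop(c["frame"],275,120,425,235,5,"pics/t19.png")
E
```

```text
time: 36.28
tool_pos: [475.5, 356.9, 240.8]
tcp_rot: [-180.0, 0.0, 93.7]
force: [0.1, 0.2, -1.2]
gripper_width: 0.387
```

View pics/t19.png

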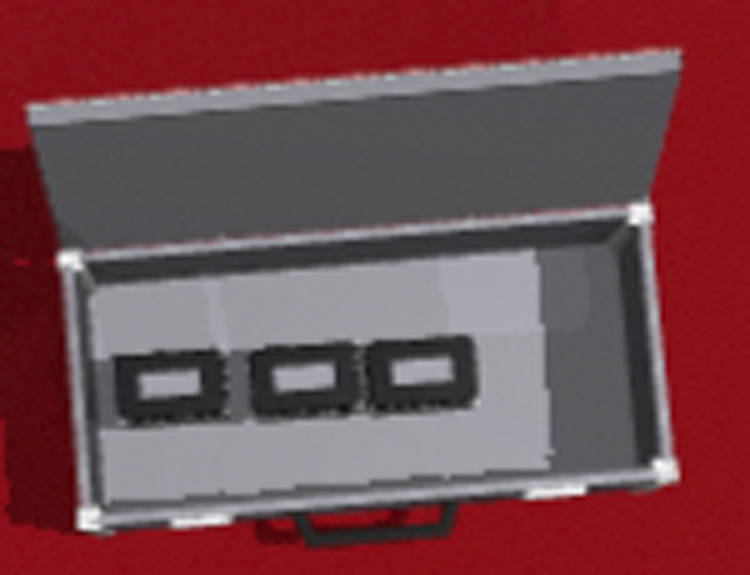

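```bash
python3 - <<'E'
from h import *
np.set_printoptions(precision=1,suppress=True)
c=arm.camera("top")
P=np.array([onz(c,(p[0]/5+275,p[1]/5+120),100)[:2] for p in [(57,256),(655,203),(680,480),(76,532)]])
e=np.diff(np.vstack([P,P[:1]]),axis=0); ce=P.mean(0)
print(P.tolist(),ce,np.hypot(*e.T),np.degrees(np.arctan2(e[:,1],e[:,0])))
a=np.radians(np.mean([-86+90,3.6]))
e=P[0]-P[1]; a=np.arctan2(e[1],e[0])-np.pi/2; e2=P[3]-P[2]; a2=np.arctan2(e2[1],e2[0])-np.pi/2; a=(a+a2)/2;print('yaw',np.degrees(a))
M=np.array([[np.cos(a),np.sin(a)],[-np.sin(a),np.cos(a)]])
for p in [(170,383),(307,378),(423,372)]:
    q=onz(c,(p[0]/5+275,p[1]/5+120),90)[:2]; print(q, M@(q-ce))
t=ce+M.T@np.array([0,-102]);print(t)
go(*t,240,93.7+0)
E
```

```text
[[550.4767306680134, 154.60652933912274], [570.9171815744788, -151.297053287884], [429.3229832673117, -158.97875587177163], [409.1405084812375, 146.7200401113209]] [490.   -2.2] [306.6 141.8 306.4 141.6] [ -86.2 -176.9   93.8    3.2]
yaw 3.800023526810253
[484.9  98.3] [  1.6 100.6]
[486.  28.] [-2.  30.4]
[487.8 -31.4] [ -4.1 -29. ]
[ 496.7 -104. ]
t36.4 pos [476.4 356.9 240.7] rot [-180.     0.    93.6] grip 0.39 F [ 0.3 -0.2 -3.2]
twist rad -0.001 (-0.1 deg); then shift [-461.3   -9.5    0.9] rows>= 8.0
```

Case now at (490,-2), yaw 3.8°; packs still stand at own y ≈ 101, 30, -29. Last slot at (497,-104).

```bash

python3 -m inch '[{"x":-30,"y":0,"z":0,"twist":0},{"x":-50,"y":-1,"z":0,"twist":0},{"x":-50,"y":-1,"z":0,"twist":0},{"x":-50,"y":-1,"z":0,"twist":0},{"x":-50,"y":-1,"z":0,"twist":0}]'
python3 -m inch '[{"x":-50,"y":-1,"z":0,"twist":0},{"x":-50,"y":-1,"z":0,"twist":0},{"x":-50,"y":-1,"z":0,"twist":0},{"x":-50,"y":-2,"z":0,"twist":0},{"x":-31,"y":-1,"z":0,"twist":0}]'
python3 -m inch '[{"x":0,"y":0,"z":0,"twist":0},{"x":0,"y":0,"z":0,"twist":0}]'
python3 - <<'E'
from h import *
go(496.7,-104,74,93.8)
s=arm.get_state();c=arm.camera("wrist");cv2.imwrite("pics/w20.png",c["frame"][:,:,::-1])
E
```

```text
time: 37.0
tool_pos: [486.9, 125.3, 240.9]
tcp_rot: [-180.0, 0.0, 93.6]
force: [1.0, -0.2, -3.3]
gripper_width: 0.389
time: 37.62
tool_pos: [495.2, -106.4, 240.8]
tcp_rot: [-180.0, 0.0, 93.5]
force: [0.4, 0.2, -2.6]
gripper_width: 0.384
time: 37.88
tool_pos: [495.3, -103.8, 241.0]
tcp_rot: [-180.0, -0.0, 93.6]
force: [0.6, -0.3, -2.5]
gripper_width: 0.386
t37.9 pos [ 495.3 -103.8  241. ] rot [-180.    -0.    93.6] grip 0.39 F [ 0.6 -0.3 -2.5]
twist rad -0.004 (-0.2 deg); then shift [ -0.3   1.5 167. ] rows>= 3.0
```

View pics/w20.png

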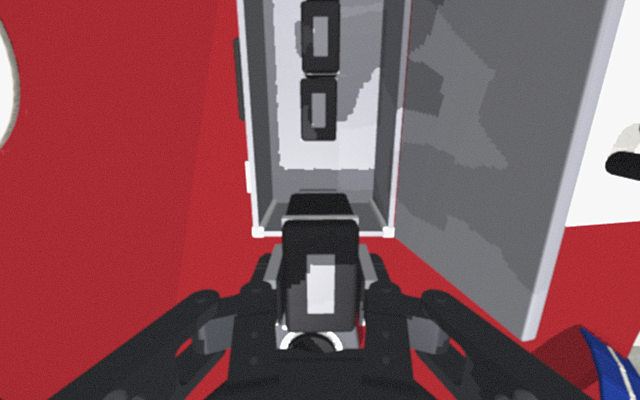

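```bash
python3 - <<'E'
from h import *
s=arm.get_state();c=arm.camera("wrist")
for p in [(429.3,-157),(569,-149.5)]: print(proj(c,(*p,100),s).round())
for p in [(254,236),(394,236)]: print(onz(c,p,100,s).round(1))
E
```

```text
[251. 237.]
[389. 239.]
[ 432.5 -155.3  100. ]
[ 573.8 -146.3  100. ]
```

```bash

python3 -m inch '[{"x":1,"y":3,"z":35,"twist":0},{"x":0,"y":0,"z":45,"twist":0},{"x":0,"y":0,"z":45,"twist":0},{"x":0,"y":0,"z":30,"twist":0},{"x":0,"y":0,"z":8,"twist":0}]'
python3 -m inch '[{"x":0,"y":0,"z":1,"twist":0},{"x":0,"y":0,"z":0,"twist":0},{"x":0,"y":0,"z":0,"twist":0}]'
```

```text
time: 38.6
tool_pos: [497.4, -101.6, 76.9]
tcp_rot: [-179.9, -0.1, 93.7]
force: [0.2, 0.6, -2.4]
gripper_width: 0.388
time: 38.98
tool_pos: [498.5, -102.7, 78.3]
tcp_rot: [179.9, 0.0, 93.6]
force: [0.4, -0.4, -1.9]
gripper_width: 0.386
```

```bash

python3 -m inch '[{"x":0,"y":0,"z":3,"twist":0},{"x":0,"y":0,"z":2,"twist":0},{"x":0,"y":0,"z":1,"twist":0},{"x":0,"y":0,"z":0,"twist":0}]'
python3 -m inch '[{"x":0,"y":0,"z":0,"twist":0},{"x":0,"y":0,"z":0,"twist":0},{"x":0,"y":0,"z":0,"twist":0}]' 58
python3 -m inch '[{"x":0,"y":0,"z":-20,"twist":0},{"x":0,"y":0,"z":-40,"twist":0},{"x":0,"y":0,"z":-50,"twist":0},{"x":0,"y":0,"z":-40,"twist":0},{"x":0,"y":0,"z":-10,"twist":0}]'
python3 - <<'E'
from h import *
go(497.5,-340,240,129.8)
c=arm.camera("wrist");cv2.imwrite("pics/w21.png",c["frame"][:,:,::-1])
E
```

```text
time: 39.48
tool_pos: [498.0, -102.6, 71.5]
tcp_rot: [-180.0, 0.0, 93.6]
force: [-3.3, -0.1, 2.7]
gripper_width: 0.392
time: 39.85
tool_pos: [498.1, -102.6, 71.3]
tcp_rot: [180.0, 0.0, 93.6]
force: [0.1, -0.0, 0.1]
gripper_width: 0.678
time: 40.48
tool_pos: [498.7, -102.8, 233.9]
tcp_rot: [179.8, 0.1, 93.6]
force: [-0.1, -0.2, -0.7]
gripper_width: 0.678
t40.5 pos [ 498.7 -102.8  233.9] rot [1.798e+02 1.000e-01 9.360e+01] grip 0.68 F [-0.1 -0.2 -0.7]
twist rad -0.632 (-36.2 deg); then shift [-181.5 -152.8   -5.8] rows>= 4.0
```

View pics/w21.png

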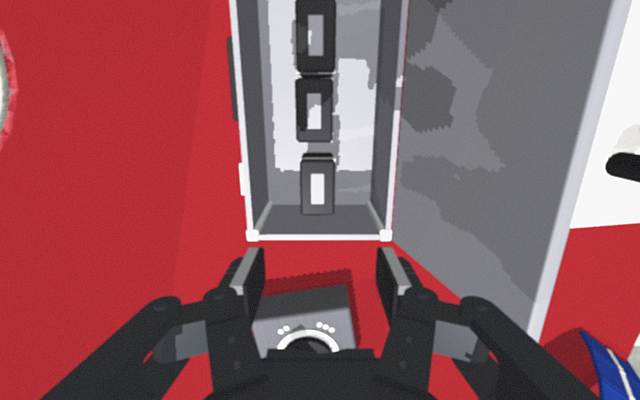

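All four packs are in the case. Now the knob.

```bash

python3 -m inch '[{"x":-30,"y":-3,"z":0,"twist":0},{"x":-50,"y":-4,"z":0,"twist":0},{"x":-50,"y":-3,"z":0,"twist":0},{"x":-50,"y":-3,"z":0,"twist":0},{"x":-47,"y":-3,"z":0,"twist":0}]' 85
python3 -m inch '[{"x":-10,"y":0,"z":0,"twist":-0.158},{"x":0,"y":0,"z":0,"twist":-0.158},{"x":0,"y":0,"z":0,"twist":-0.158},{"x":0,"y":0,"z":0,"twist":-0.158},{"x":0,"y":0,"z":0,"twist":0}]'
python3 -m inch '[{"x":0,"y":0,"z":0,"twist":0}]'
python3 - <<'E'
from h import *
go(497.6,-340,83,129.8)
c=arm.camera("wrist");cv2.imwrite("pics/w22.png",c["frame"][:,:,::-1])
c=arm.camera("top");crop(c["frame"],185,125,515,235,2.4,"pics/t22.png")
E
```

```text
time: 41.15
tool_pos: [495.9, -331.6, 229.7]
tcp_rot: [-179.9, -0.1, 93.6]
force: [0.9, 0.2, 0.1]
gripper_width: 0.998
time: 41.78
tool_pos: [496.8, -339.9, 229.9]
tcp_rot: [-180.0, -0.1, 129.8]
force: [0.1, -0.7, -0.4]
gripper_width: 0.993
time: 41.9
tool_pos: [496.9, -339.9, 230.6]
tcp_rot: [-180.0, -0.1, 129.6]
force: [1.2, 0.0, 0.8]
gripper_width: 1.0
t41.9 pos [ 496.9 -339.9  230.6] rot [-1.800e+02 -1.000e-01  1.296e+02] grip 1.00 F [1.2 0.  0.8]
twist rad -0.003 (-0.2 deg); then shift [ -0.7   0.6 147.6] rows>= 3.0
```

View pics/w22.png

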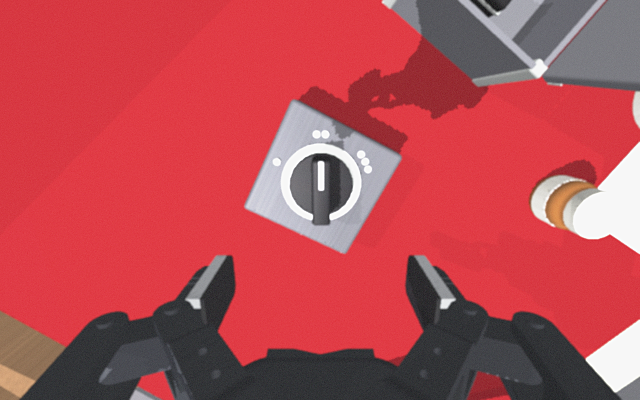

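View pics/t22.png

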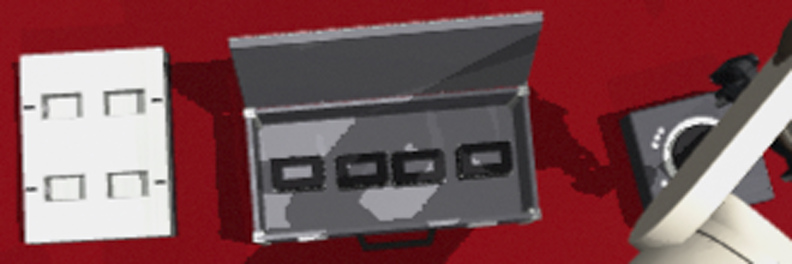

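```bash

python3 -m inch '[{"x":0,"y":0,"z":35,"twist":0},{"x":0,"y":0,"z":45,"twist":0},{"x":0,"y":0,"z":45,"twist":0},{"x":0,"y":0,"z":22,"twist":0},{"x":0,"y":0,"z":0,"twist":0}]'
python3 -m inch '[{"x":0,"y":0,"z":1,"twist":0},{"x":0,"y":0,"z":0,"twist":0},{"x":0,"y":0,"z":0,"twist":0}]'
```

```text
time: 42.62
tool_pos: [496.4, -339.5, 82.8]
tcp_rot: [-180.0, -0.2, 129.7]
force: [-0.2, 0.1, 0.6]
gripper_width: 0.994
time: 43.0
tool_pos: [497.2, -340.3, 84.1]
tcp_rot: [180.0, 0.1, 129.8]
force: [0.3, 0.2, -0.1]
gripper_width: 0.993
```

```bash

python3 -m inch '[{"x":0,"y":0,"z":1,"twist":0},{"x":0,"y":0,"z":0,"twist":0},{"x":0,"y":0,"z":0,"twist":0},{"x":0,"y":0,"z":0,"twist":0},{"x":0,"y":0,"z":0,"twist":0}]' 0
python3 -m inch '[{"x":0,"y":0,"z":0,"twist":0},{"x":0,"y":0,"z":0,"twist":0},{"x":0,"y":0,"z":0,"twist":0}]'
```

```text
time: 43.62
tool_pos: [497.3, -339.8, 82.6]
tcp_rot: [180.0, 0.0, 129.8]
force: [2.2, 4.8, 3.5]
gripper_width: 0.198
time: 44.0
tool_pos: [497.3, -339.8, 82.6]
tcp_rot: [180.0, 0.0, 129.8]
force: [3.1, 4.7, 3.5]
gripper_width: 0.201
```

```bash

python3 -m inch '[{"x":0,"y":0,"z":0,"twist":0.12},{"x":0,"y":0,"z":0,"twist":0.12},{"x":0,"y":0,"z":0,"twist":0.12},{"x":0,"y":0,"z":0,"twist":0.12},{"x":0,"y":0,"z":0,"twist":0.12}]'
python3 -m inch '[{"x":0,"y":0,"z":0,"twist":0.12},{"x":0,"y":0,"z":0,"twist":0.12},{"x":0,"y":0,"z":0,"twist":0.12},{"x":0,"y":0,"z":0,"twist":0.12},{"x":0,"y":0,"z":0,"twist":0.02}]'
python3 -m inch '[{"x":0,"y":0,"z":0,"twist":0},{"x":0,"y":0,"z":0,"twist":0},{"x":0,"y":0,"z":0,"twist":0}]'
python3 -m inch '[{"x":0,"y":0,"z":0,"twist":0},{"x":0,"y":0,"z":0,"twist":0},{"x":0,"y":0,"z":0,"twist":0}]' 85
python3 -m inch '[{"x":0,"y":0,"z":-40,"twist":0},{"x":0,"y":0,"z":-50,"twist":0},{"x":0,"y":0,"z":-50,"twist":0},{"x":0,"y":0,"z":-20,"twist":0},{"x":0,"y":0,"z":0,"twist":0}]'
python3 - <<'E'
from h import *
go(660,0,340,93.7)
c=arm.camera("wrist");cv2.imwrite("pics/w23.png",c["frame"][:,:,::-1])
E
```

```text
time: 44.62
tool_pos: [497.4, -339.8, 82.6]
tcp_rot: [180.0, -0.0, 95.2]
force: [1.2, 4.9, 5.9]
gripper_width: 0.196
time: 45.25
tool_pos: [497.5, -339.8, 82.6]
tcp_rot: [180.0, -0.0, 66.7]
force: [3.8, 4.1, 4.3]
gripper_width: 0.199
time: 45.62
tool_pos: [497.5, -339.7, 82.6]
tcp_rot: [180.0, -0.0, 66.8]
force: [4.1, 4.6, 3.7]
gripper_width: 0.199
time: 46.0
tool_pos: [496.9, -340.2, 82.3]
tcp_rot: [-180.0, 0.0, 66.8]
force: [1.0, 0.8, 0.0]
gripper_width: 0.825
time: 46.62
tool_pos: [497.3, -340.5, 243.7]
tcp_rot: [179.9, 0.1, 66.8]
force: [-0.5, 0.5, -1.2]
gripper_width: 0.992
t46.6 pos [ 497.3 -340.5  243.7] rot [1.799e+02 1.000e-01 6.680e+01] grip 0.99 F [-0.5  0.5 -1.2]
twist rad -0.470 (-26.9 deg); then shift [329.  184.5 -96.6] rows>= 7.0
```

View pics/w23.png

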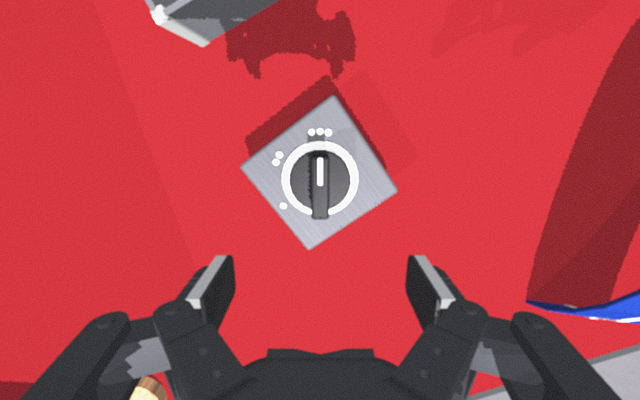

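Knob pointer is at the three dots (320,132). Now the lid: shut the jaws, go round behind the lid, and look.

```bash

python3 -m inch '[{"x":0,"y":0,"z":-10,"twist":-0.118},{"x":0,"y":0,"z":-10,"twist":-0.118},{"x":0,"y":0,"z":0,"twist":-0.118},{"x":0,"y":0,"z":0,"twist":-0.118}]' 0
python3 -m inch '[{"x":0,"y":40,"z":0,"twist":0},{"x":0,"y":50,"z":0,"twist":0},{"x":0,"y":50,"z":0,"twist":0},{"x":0,"y":33,"z":0,"twist":0},{"x":0,"y":0,"z":0,"twist":0}]'
python3 - <<'E'
from h import *
go(670,0,260,93.7)
c=arm.camera("top");crop(c["frame"],265,80,425,235,4,"pics/t24.png")
c=arm.camera("side");crop(c["frame"],220,100,440,300,3,"pics/s24.png")
E
```

```text
time: 47.18
tool_pos: [496.7, -339.9, 260.5]
tcp_rot: [-179.9, -0.1, 94.1]
force: [0.1, -0.3, -0.4]
gripper_width: 0.137
time: 47.8
tool_pos: [671.0, -327.7, 258.7]
tcp_rot: [-179.8, -0.1, 93.9]
force: [0.0, 0.2, -0.5]
gripper_width: -0.005
t47.8 pos [ 671.  -327.7  258.7] rot [-1.798e+02 -1.000e-01  9.390e+01] grip -0.00 F [ 0.   0.2 -0.5]
twist rad 0.004 (0.2 deg); then shift [327.1  20.1  -0.6] rows>= 6.0
```

View pics/t24.png

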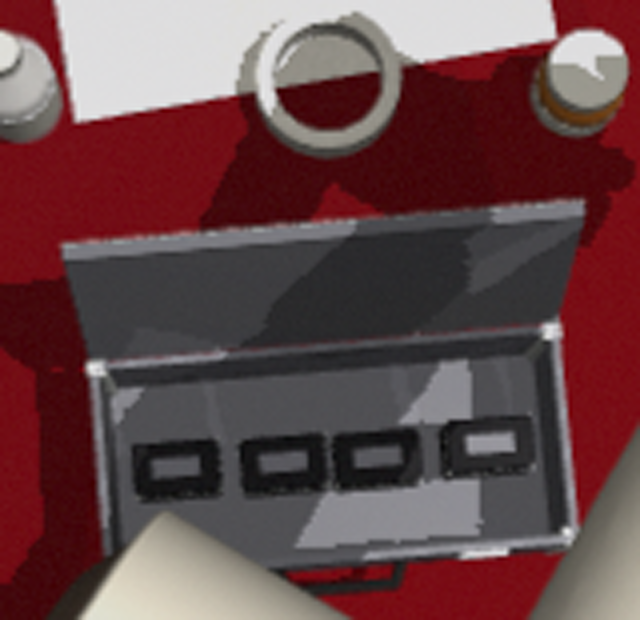

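View pics/s24.png

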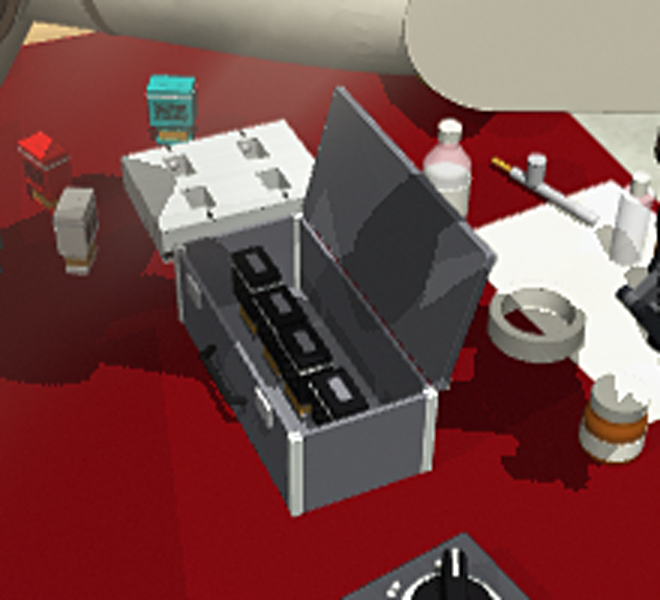

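```bash

python3 -m inch '[{"x":40,"y":2,"z":0,"twist":0},{"x":50,"y":3,"z":0,"twist":0},{"x":50,"y":3,"z":0,"twist":0},{"x":50,"y":3,"z":0,"twist":0},{"x":50,"y":3,"z":0,"twist":0}]'
python3 -m inch '[{"x":50,"y":3,"z":0,"twist":0},{"x":30,"y":3,"z":0,"twist":0},{"x":0,"y":0,"z":0,"twist":0},{"x":0,"y":0,"z":0,"twist":0}]'
python3 - <<'E'
from h import *
c=arm.camera("top")
for z in (235,245): print(onz(c,(345.75,135.75),z).round(1))
print('hinge corners',[onz(c,(265+p[0]/4,80+p[1]/4),100).round(1) for p in((88,362),(562,325))])
go(670,0,222,93.7)
c=arm.camera("side");crop(c["frame"],220,80,440,280,3,"pics/s25.png")
E
```

```text
time: 48.52
tool_pos: [666.3, -87.1, 262.4]
tcp_rot: [180.0, 0.0, 93.8]
force: [1.3, -0.0, -0.1]
gripper_width: -0.001
time: 49.02
tool_pos: [667.6, -8.9, 262.3]
tcp_rot: [-180.0, 0.0, 93.8]
force: [0.1, -0.6, -0.2]
gripper_width: 0.004
[609.9   4.6 235. ]
[607.7   4.9 245. ]
hinge corners [array([552.3, 153. , 100. ]), array([ 569.3, -150. ,  100. ])]
t49.1 pos [667.8  -9.1 262.3] rot [-180.     0.    93.8] grip 0.00 F [-0.5 -0.7  0.4]
twist rad 0.001 (0.1 deg); then shift [ 9.   2.8 40.3] rows>= 1.0
```

View pics/s25.png

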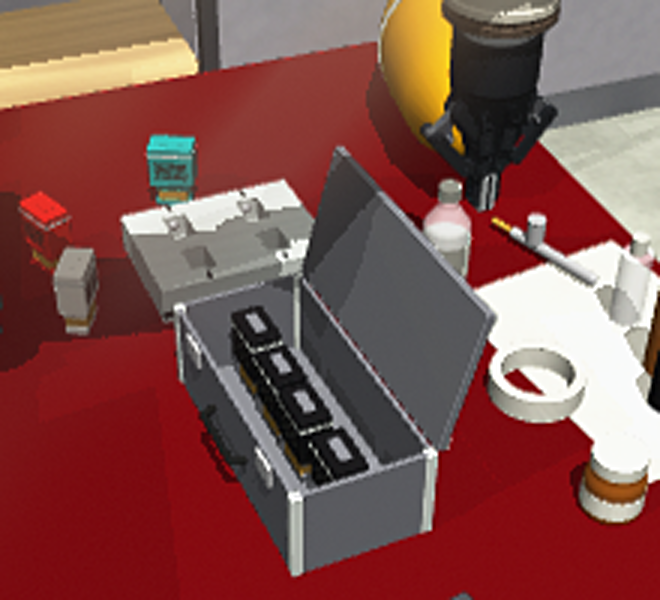

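Lid edge at x≈609, hinge at x≈561. I'll turn the hand 90° so the knuckles lie along the lid, then push.

```bash

python3 -m inch '[{"x":0,"y":0,"z":0,"twist":0.175},{"x":0,"y":0,"z":0,"twist":0.175},{"x":0,"y":0,"z":0,"twist":0.175},{"x":0,"y":0,"z":0,"twist":0.175},{"x":0,"y":0,"z":0,"twist":0.175}]'
python3 -m inch '[{"x":0,"y":0,"z":0,"twist":0.175},{"x":0,"y":0,"z":0,"twist":0.175},{"x":0,"y":0,"z":0,"twist":0.175},{"x":0,"y":0,"z":0,"twist":0.17},{"x":0,"y":-10,"z":15,"twist":0}]'
python3 -m inch '[{"x":0,"y":0,"z":20,"twist":0},{"x":0,"y":0,"z":2,"twist":0},{"x":0,"y":0,"z":0,"twist":0}]'
python3 -c "
from h import *
go(645,0,225,3.8)"
```

```text
time: 49.75
tool_pos: [668.0, -9.1, 262.1]
tcp_rot: [-180.0, 0.0, 43.3]
force: [1.0, 0.2, 0.3]
gripper_width: -0.001
time: 50.38
tool_pos: [667.8, 0.9, 247.5]
tcp_rot: [180.0, -0.1, 3.8]
force: [0.1, 0.1, 0.7]
gripper_width: 0.001
time: 50.75
tool_pos: [667.4, 2.1, 225.3]
tcp_rot: [180.0, 0.0, 4.0]
force: [0.6, 0.1, 1.4]
gripper_width: -0.001
t50.8 pos [667.4   2.1 225.3] rot [180.   0.   4.] grip -0.00 F [0.6 0.1 1.4]
twist rad 0.003 (0.2 deg); then shift [-22.5   0.6   0.3] rows>= 1.0
```

```bash

python3 -m inch '[{"x":-20,"y":0,"z":0,"twist":0},{"x":-15,"y":0,"z":0,"twist":0},{"x":-15,"y":0,"z":0,"twist":0},{"x":-15,"y":0,"z":0,"twist":0},{"x":-15,"y":0,"z":0,"twist":0}]'
python3 -m inch '[{"x":-10,"y":0,"z":0,"twist":0},{"x":-10,"y":0,"z":0,"twist":0},{"x":-10,"y":0,"z":2,"twist":0},{"x":0,"y":0,"z":0,"twist":0}]'
python3 - <<'E'
from h import *
go(540,0,205,3.8)
c=arm.camera("side");crop(c["frame"],220,80,440,280,3,"pics/s26.png")
E
```

```text
time: 51.38
tool_pos: [587.5, -3.4, 226.2]
tcp_rot: [180.0, -0.1, 3.9]
force: [2.4, 0.3, 1.6]
gripper_width: -0.0
time: 51.88
tool_pos: [557.0, -5.4, 223.1]
tcp_rot: [180.0, 0.0, 3.9]
force: [0.4, 0.6, 0.4]
gripper_width: -0.001
t51.9 pos [557.   -5.4 223.1] rot [180.    0.    3.9] grip -0.00 F [0.4 0.6 0.4]
twist rad 0.001 (0.1 deg); then shift [-16.6  -6.5  18.1] rows>= 1.0
```

View pics/s26.png

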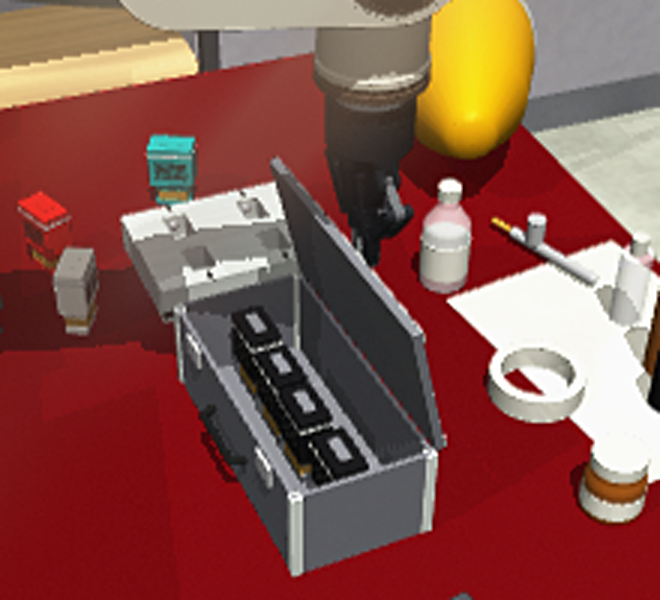

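```bash

python3 -m inch '[{"x":-13,"y":0,"z":3,"twist":0},{"x":-13,"y":0,"z":4,"twist":0},{"x":-13,"y":0,"z":6,"twist":0},{"x":-12,"y":0,"z":6,"twist":0},{"x":-10,"y":0,"z":7,"twist":0}]'
python3 -m inch '[{"x":-10,"y":0,"z":8,"twist":0},{"x":-9,"y":0,"z":10,"twist":0},{"x":-8,"y":0,"z":10,"twist":0},{"x":-5,"y":0,"z":10,"twist":0},{"x":-5,"y":0,"z":10,"twist":0}]'
python3 - <<'E'
from h import *
go(450,0,118,3.8)
c=arm.camera("side");crop(c["frame"],220,80,440,280,3,"pics/s27.png")
E
```

```text
time: 52.55
tool_pos: [496.0, -9.5, 196.9]
tcp_rot: [180.0, -0.0, 3.9]
force: [2.0, -0.3, -0.3]
gripper_width: -0.004
time: 53.18
tool_pos: [459.7, -12.0, 148.6]
tcp_rot: [180.0, 0.0, 3.9]
force: [0.8, -0.1, 0.7]
gripper_width: -0.003
t53.2 pos [459.7 -12.  148.6] rot [180.    0.    3.9] grip -0.00 F [ 0.8 -0.1  0.7]
twist rad 0.001 (0.1 deg); then shift [ -8.8 -12.6  30.6] rows>= 1.0
```

View pics/s27.png

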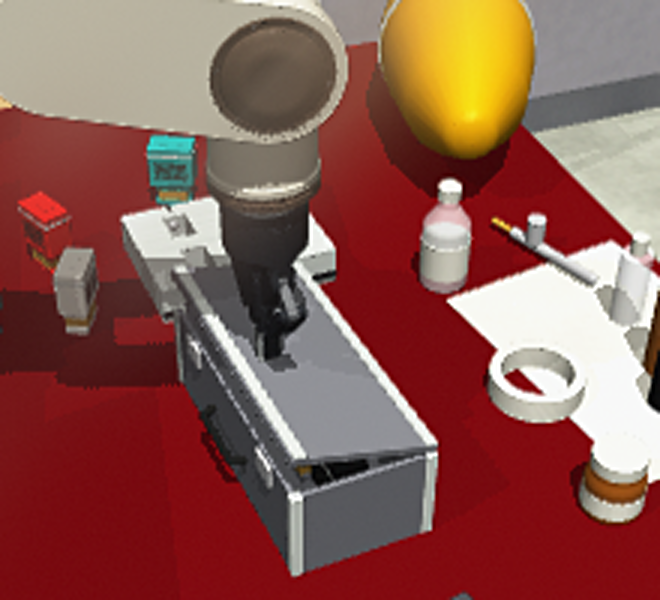

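```bash

python3 -m inch '[{"x":-3,"y":0,"z":6,"twist":0},{"x":0,"y":0,"z":6,"twist":0},{"x":0,"y":0,"z":6,"twist":0},{"x":0,"y":0,"z":5,"twist":0},{"x":0,"y":0,"z":0,"twist":0}]'
python3 -m inch '[{"x":0,"y":0,"z":3,"twist":0},{"x":0,"y":0,"z":2,"twist":0},{"x":0,"y":0,"z":0,"twist":0}]'
```

```text
time: 53.85
tool_pos: [456.8, -12.2, 125.9]
tcp_rot: [-180.0, 0.0, 3.9]
force: [-0.3, 0.4, -0.3]
gripper_width: -0.003
time: 54.22
tool_pos: [456.9, -12.2, 121.2]
tcp_rot: [180.0, 0.0, 3.9]
force: [-0.4, 0.1, 0.2]
gripper_width: -0.0
```

```bash

for i in 1 ; do python3 -m inch '[{"x":0,"y":0,"z":1,"twist":0},{"x":0,"y":0,"z":1,"twist":0},{"x":0,"y":0,"z":0,"twist":0}]'; done
python3 -m inch '[{"x":0,"y":0,"z":1,"twist":0},{"x":0,"y":0,"z":0,"twist":0}]'
python3 - <<'E'
from h import *
c=arm.camera("side");crop(c["frame"],220,80,440,280,3,"pics/s28.png")
E
```

```text
time: 54.6
tool_pos: [456.9, -12.2, 119.2]
tcp_rot: [180.0, 0.0, 3.9]
force: [-0.2, -0.2, -0.4]
gripper_width: -0.004
time: 54.85
tool_pos: [457.0, -12.2, 118.5]
tcp_rot: [180.0, -0.0, 3.9]
force: [-2.5, 0.1, 4.5]
gripper_width: 0.003
```

View pics/s28.png

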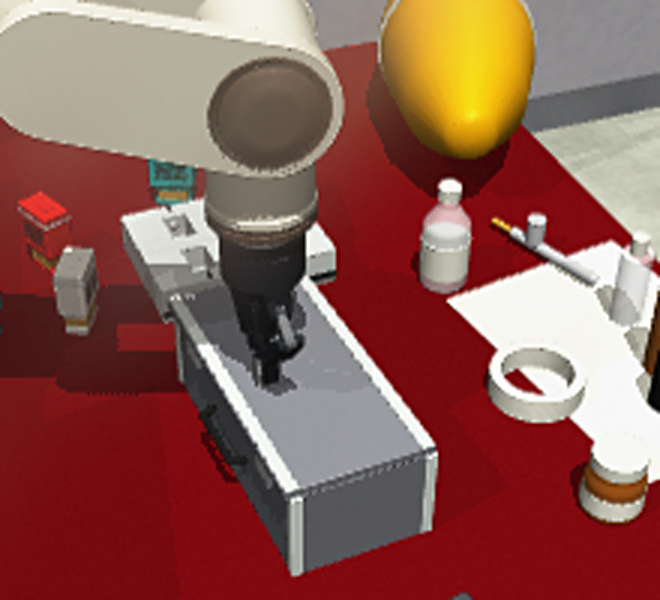

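```bash

python3 -m inch '[{"x":0,"y":0,"z":1,"twist":0},{"x":0,"y":0,"z":0,"twist":0}]'
python3 -m inch '[{"x":0,"y":0,"z":0.5,"twist":0},{"x":0,"y":0,"z":0,"twist":0}]'
```

```text
time: 55.15
tool_pos: [457.1, -12.2, 118.3]
tcp_rot: [180.0, -0.0, 3.9]
force: [-7.3, 1.8, 19.2]
gripper_width: 0.002
time: 55.4
tool_pos: [457.1, -12.2, 118.3]
tcp_rot: [180.0, -0.0, 3.9]
force: [-11.6, 1.3, 26.4]
gripper_width: -0.001
```

Stiff contact at tip height 110 mm, so the lid is on the rim. Retreat and check.

```bash

python3 -m inch '[{"x":0,"y":0,"z":-15,"twist":0},{"x":0,"y":0,"z":-40,"twist":0},{"x":0,"y":0,"z":-50,"twist":0},{"x":0,"y":0,"z":-50,"twist":0},{"x":0,"y":0,"z":-10,"twist":0}]'
python3 -m inch '[{"x":-10,"y":-40,"z":0,"twist":0},{"x":-20,"y":-50,"z":0,"twist":0},{"x":-20,"y":-50,"z":0,"twist":0},{"x":-20,"y":-50,"z":0,"twist":0},{"x":-10,"y":-40,"z":0,"twist":0}]'
python3 -m inch '[{"x":0,"y":-50,"z":0,"twist":0},{"x":0,"y":-40,"z":0,"twist":0},{"x":0,"y":0,"z":0,"twist":0},{"x":0,"y":0,"z":0,"twist":0}]'
python3 - <<'E'
from h import *
print(arm.get_state()["force"].round(1))
c=arm.camera("side");crop(c["frame"],220,80,440,360,2.1,"pics/s29.png")
c=arm.camera("top");crop(c["frame"],185,80,515,240,2.4,"pics/t29.png")
E
```

```text
time: 56.02
tool_pos: [457.7, -12.3, 285.2]
tcp_rot: [179.9, -0.3, 3.9]
force: [-0.5, 0.1, 0.2]
gripper_width: -0.0
time: 56.65
tool_pos: [360.2, 213.4, 281.4]
tcp_rot: [180.0, 0.0, 3.9]
force: [0.1, -0.2, -0.2]
gripper_width: 0.002
time: 57.15
tool_pos: [355.3, 301.3, 281.2]
tcp_rot: [180.0, 0.1, 3.9]
force: [0.6, -0.1, -0.1]
gripper_width: -0.001
[ 0.6 -0.1 -0.1]
```

View pics/s29.png

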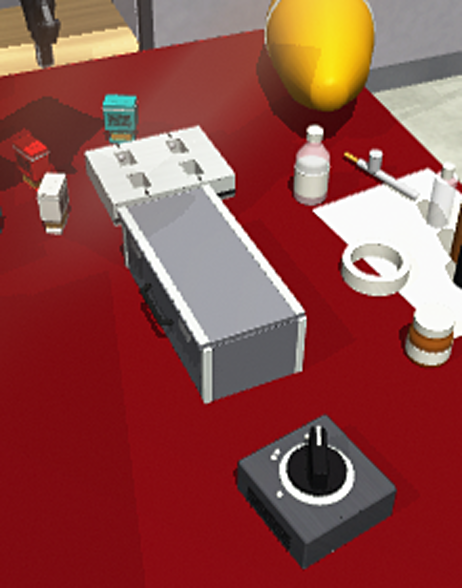

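View pics/t29.png

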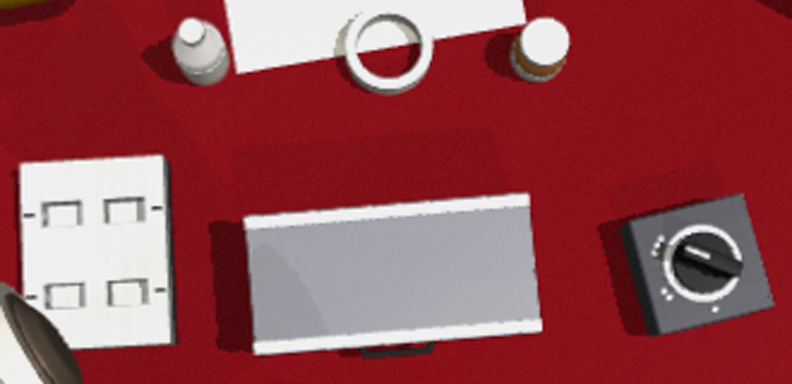

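The lid lies flat on the rim, the knob points at the three dots, the dock is empty and the bystanders are in place. Handing in.

```bash
python3 -c "
from rig import arm
print(arm.sign_off())"
```

```text
the job is handed in; nothing more can be done
None
```

The job is handed in after about 57 s of the 208 s allowed; `sign_off()` gave no verdict.

**What I did:** I turned the knob one click to two dots. I then pulled all four batteries from the dock and stood them in a row in the case. After that I clicked the knob on to three dots and pushed the lid shut.

**Last checks:**
- **Dock and case:** the dock is empty. All four packs stood upright inside the case in the last pictures before the lid closed.
- **Knob:** the final top view shows the pointer at the three dots.
- **Lid:** it looks flat on the rim from the side. When I pressed it, contact went stiff at 110 mm, the height of the shut lid.
- **Bystanders:** the tape, bottle and jar look unmoved in the pictures; I did not measure them again.
- **Arm:** it is clear of everything, with near-zero force readings.

**Disagreements:**
- **Case knocked:** the case was knocked a few millimetres while I fetched the fourth pack. I measured it again before placing that pack.
- **Cameras:** the top and wrist cameras differed by about 3 to 5 mm on where the case was, which the clearances absorbed.

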